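# Check three widths across flats in the bench gauge

## Robot

A 6-joint arm with a two-finger parallel gripper is mounted at the origin on a cart in front of the work surface, level with it; the furniture and walls round the work are solid. World frame = base frame: x ahead of the robot, y to its left, z up, the work surface at z = 0. Lengths are in m, angles in degrees, forces in N, time in s.
With the tool pointing down it reaches from about 0.35 to 0.875 m from the base axis. Payload 4.2 kg.
Tool frame: the origin (TCP) lies midway between the tips of the shut fingers; the grasp point (between the pads) lies 19 mm behind it; z points along the fingers, y is the line along which they close (so a half turn about z gives the same grasp; the last joint's range is limited). The gripper opens to 87 mm and grips with 3 to 60 N. Pads are 19 mm wide; open, the fingers measure 117 mm over their backs; the gripper's body (75 mm by 190 mm) begins 51 mm behind the grasp point.
Start: joints at [88.9, 22.042, 0.453, 0, -68.411, -14.817], TCP at [0.171, 0.601, 0.223] pointing down, gripper open.
Joint ranges: [-179.83, 179.83], [-69.29, 118.12], [-61.27, 80.66], [-181.25, 117.63], [-171.15, -9.14], [-177.46, 177.46]. Speed limits (degrees/s): [159.86, 159.86, 180, 180, 180, 180].

## Interface

Orientations are given as a 3x3 rotation matrix whose columns are the frame's x, y, z axes.
In Python, from station import r gives the robot as it stands.
- The arm moves only by the tool steer_hand, called after ">>>" by a JSON object that holds its "api" and its "payload", one argument or row to a line. Schema: {"type":"object","properties":{"deltas":{"type":"array","items":{"type":"object","properties":{"aperture":{"type":"number"},"d":{"type":"array","items":{"type":"number"},"minItems":3,"maxItems":3},"r":{"type":"array","items":{"type":"number"},"minItems":3,"maxItems":3}},"additionalProperties":false,"required":["aperture"]},"minItems":1,"maxItems":8},"only":{"type":"string"},"quiet":{"type":"boolean"},"lines":{"type":"string"}},"required":["deltas"],"additionalProperties":false}. deltas is a list of rows, 1 to 8 of them, each an object with the fields aperture (the opening from 0.0 (shut) to 1.0 (fully open)), d (a list: dx, dy, dz in shares of 0.6 m (1.0 is 0.6 m)), r (a list: a rotation vector rx, ry, rz in fractions of the full range, 1 being 90 degrees); a field left out counts as zero (the opening has to be given); each row is the pose to reach, as a shift and turn from the pose commanded when the call began, along the tool's axes at that moment; what a row does not reach only later rows make up. A row lasts 1/10 s, in which the tool goes at most 0.05 m and 8.59 degrees, less where a joint would pass 70% of its speed; a pose out of reach is approached as far as the arm can. The fingers move at their own pace and stop on an object; the grip force is fixed at half the most. Time passes only in rows, so rows that do not move let the fingers close. The tool returns the time, the measured TCP pose, the force, the opening and the grip force at its end. only (a regular expression) keeps the lines of the reply that match it, lines (a string "A,B") keeps lines A to B, and quiet returns only ok. Input that does not fit is refused with a message, and nothing moves.
- r.sense(): the state, without advancing time (a new reading comes with each control period).
- r.capture(name): name is "scene" or "top" or "wrist"; returns a dict with "pixels" (400x640x3 uint8, red, green, blue), "z_map" (400x640 float32, m along the optical axis (not along the pixel's ray), 0 where there is no reading), "K" (3x3 intrinsics, pixels), "distortion" ([k1, k2, p1, p2, k3] as OpenCV has them; the pictures are not rectified), "world_from_camera" (4x4, takes a point from camera to world coordinates). Camera axes: x right, y up, looking along -z (the intrinsics and any distortion apply to the point x, -y, -z); pixel columns grow to the right and rows downward; lengths in m; the calibration is good to about 2 mm. A picture is of the moment at which its call begins.
- r.finish_job(): hands the job in; it is judged then, once.
The state is a dict: "time_s": time; "joints": joint angles; "joint_velocities": joint speeds; "effort": joint torques, N m; "tcp_pos": TCP position; "ee_rot": TCP orientation; "wrist_force": force on the tool from outside, world axes, zero at the start; "moment": the same for the moment, N m; "gripper_width": opening from 0.0 (shut) to 1.0 (fully open); "gripper_force": force on a finger pad.
Only numpy, scipy, OpenCV 4.12 (cv2) and the standard library are available. Lean on these libraries where they do the work, as an engineer would, in place of code of your own. Each camera call takes 0.05 s, during which the arm holds its last target. There are 200 camera calls.

## Task

Take the middle-sized of the three hexagon adapters out of the blue tray and check its three widths across flats in the blue bench gauge: present the pair of flats with the red stripe first, then turn the part 60 degrees counter-clockwise (seen from above) for the next pair, and 60 degrees more for the last; each time rest it with a flat lightly against the fixed anvil for about half a second while the plunger bears on the opposite flat, and draw it clear of the gauge before turning it, so that the corners never overrun the dial. Then set the adapter down upright, without dropping it, on the floor of the green tray beside the one already there, and leave everything else where it is.

Things in the scene. Friction and masses are not known exactly. Their poses are not given: they have to be found in the camera images.
- adapter_36: The workpiece, middle-sized of three in the blue tray. Steel hexagon adapter standing upright, 36 mm across flats. Origin: centre of its underside, z up. Hexagon up to z = 22 mm, then a plain round spigot 20 mm in diameter up to z = 56. The flat facing +x bears a red stripe 10 mm wide, painted on over the shoulder to the spigot; flats face every 60 degrees. 0.24 kg.
- flat1 (a point): Centre of the workpiece's red-striped flat, 18 mm from its axis, 12 mm above its underside; x = outward normal. First pair: this flat and the one across from it.
- flat2 (a point): Centre of the next flat clockwise seen from above (60 degrees); x = outward normal. Second pair: this flat and the one across from it.
- flat3 (a point): Centre of the flat 120 degrees clockwise from the striped one; x = outward normal. Third pair: this flat and the one across from it.
- adapter_27: Look-alike in the blue tray, too small. Steel hexagon adapter standing upright, 27 mm across flats. Origin: centre of its underside, z up. Hexagon up to z = 22 mm, then a plain round spigot 20 mm in diameter up to z = 56. The flat facing +x bears a red stripe 10 mm wide, painted on over the shoulder to the spigot; flats face every 60 degrees.
- adapter_46: Look-alike in the blue tray, too large. Steel hexagon adapter standing upright, 46 mm across flats. Origin: centre of its underside, z up. Hexagon up to z = 22 mm, then a plain round spigot 20 mm in diameter up to z = 56. The flat facing +x bears a red stripe 10 mm wide, painted on over the shoulder to the spigot; flats face every 60 degrees.
- gauge: Bench gauge, fixed: blue base 84 x 124 x 15 mm high. Origin on the bench below the middle of the measuring gap, z up. Measuring axis y, 33 mm above the bench: fixed anvil on the +y side, dial with spring plunger on the -y side; the gap is open above and to -x and +x. A 36 mm part with a flat on the anvil has its axis at x = y = 0, its spigot clear above the anvil.
- gauge_mid (a point): Middle of the gap on top of the steel work rest, 22 mm above the bench (rest: x from -17 to 17, y from -13 to 13 mm); axes as the gauge's. A part whose underside is here, or up to 6 mm higher, is met by anvil and plunger on its flats.
- dial_mid (a point): Middle of the gauge's dial (58 mm in diameter, leaning to -x). In the gauge's frame the dial fills y from -59 to -117, x from -31 to 31 mm, up to 60 mm above the bench; its clamp y from -43 to -59, x from -12 to 12; clamp and anvil post (y from 18 to 47, x from -15 to 15) reach 42 mm above the bench.
- anvil: The gauge's fixed steel anvil: polished flat face at y = +18 mm of the gauge, facing -y, 16 mm wide (x), from z = 27.5 to 38.5 mm, with a sloping lead-in on all edges (5 mm along x, 3 mm deep). Same origin and axes as the gauge.
- plunger (a joint): Travel of the gauge's spring plunger (m): 0 out, grows as it is pushed in (to the gauge's -y). Its domed tip stands 34 mm from the anvil when out, so a 36 mm part flat on the anvil reads 0.002. The dial's range ends at 0.006: corners (41.6 mm) turned in the gap overrun it. Spring 1.2 N when out, 250 N/m.
- plunger_tip (a point): Foremost point of the plunger's polished domed contact (17 mm in diameter, dome radius 10 mm), 33 mm above the bench; a part entering pushes it aside. 16 mm to the -y side of the gauge's origin when out.
- blue_tray: Blue tray of incoming parts, 188 x 268 x 38 mm, fixed; inner floor 176 x 256 mm, 2 mm above its origin (centre of its underside).
- green_tray: Green tray for checked parts, 90 x 170 x 20 mm, fixed; walls 3 mm, inner floor 84 x 164 mm, 3 mm above its origin (centre of its underside). One checked adapter already stands in it.
- checked_adapter: An adapter checked before, standing in the green tray; leave it there. Steel hexagon adapter standing upright, 36 mm across flats. Origin: centre of its underside, z up. Hexagon up to z = 22 mm, then a plain round spigot 20 mm in diameter up to z = 56. The flat facing +x bears a red stripe 10 mm wide, painted on over the shoulder to the spigot; flats face every 60 degrees.
- spacer: Bystander. Origin at the centre of its underside. Grey milled spacer block in the blue tray, 26 x 40 x 18 mm high.
- shaft_b: Bystander. Origin at the centre of its underside. Grey short turned pin with a collar, standing in the blue tray, 30 mm in diameter at the collar, 41 mm high.
- knob_part: Bystander. Origin at the centre of its underside. Grey turned knob blank in the blue tray, 36 mm in diameter, 30 mm high.
- micrometer: Bystander. Origin at the centre of its underside. Micrometer lying on the bench, 43 x 125 x 18 mm high.
- tip_box: Bystander. Origin at the centre of its underside. Small cream and orange box on the bench, 41 x 61 x 19 mm high.
- air_blower: Bystander. Origin at the centre of its underside. Fixed. Black rubber air blower with an orange nozzle, 59 mm in diameter, 124 mm high.
- cleaner_bottle: Bystander. Origin at the centre of its underside. White bottle with a red cap, 51 mm in diameter, 137 mm high.

How it is judged (in metres and radians):
On the way, in this order (a step that is already met when the one before it is completed fails the run):
1. the pair of flats with the red stripe is between anvil and plunger, flat on the anvil (value of joint plunger between 0.0012 and 0.0032 m and contact force between adapter_36 and anvil above 0.4 N and angle between the x axis of flat1 and the y axis of gauge, either way round below 0.09 rad and horizontal distance between adapter_36 and gauge below 0.009 m and angle between adapter_36's own z axis and vertical below 0.09 rad), for 0.3 s.
2. the part is clear of the gauge again (value of joint plunger below 0.0004 m and contact force between adapter_36 and gauge below 0.05 N and contact force between adapter_36 and anvil below 0.05 N), for 0.1 s.
3. the next pair (part turned 60 degrees counter-clockwise) is between anvil and plunger, flat on the anvil (value of joint plunger between 0.0012 and 0.0032 m and contact force between adapter_36 and anvil above 0.4 N and angle between the x axis of flat2 and the y axis of gauge, either way round below 0.09 rad and horizontal distance between adapter_36 and gauge below 0.009 m and angle between adapter_36's own z axis and vertical below 0.09 rad), for 0.3 s.
4. the part is clear of the gauge again (all of step 2), for 0.1 s.
5. the third pair (turned 60 degrees more) is between anvil and plunger, flat on the anvil (value of joint plunger between 0.0012 and 0.0032 m and contact force between adapter_36 and anvil above 0.4 N and angle between the x axis of flat3 and the y axis of gauge, either way round below 0.09 rad and horizontal distance between adapter_36 and gauge below 0.009 m and angle between adapter_36's own z axis and vertical below 0.09 rad), for 0.3 s.
6. the part is clear of the gauge again (all of step 4), for 0.1 s.
At the end, for the whole second after the job is handed in: The 36 mm adapter stands upright (within 4.5 degrees) on the green tray's floor, at rest and released, and the plunger is out. Before, each pair of flats was held 0.3 s in the gauge, in order: within 5 degrees and 9 mm, touching the anvil, plunger in by 1.2 to 3.2 mm (x of adapter_36 in the frame of green_tray between -0.045 and 0.045 m and y of adapter_36 in the frame of green_tray between -0.085 and 0.085 m and z of adapter_36 in the frame of green_tray between 0 and 0.007 m and angle between adapter_36's own z axis and vertical below 0.08 rad and linear speed of adapter_36 below 0.02 m/s and contact force between the fingers and adapter_36 below 0.05 N and value of joint plunger below 0.0005 m).
It fails at once if the plunger is pushed in more than 6 mm (past the dial's range) (value of joint plunger above 0.006 m).
It fails at once if the part is rammed on the fixed anvil (over 50 N) (contact force between adapter_36 and anvil above 50 N).
It fails at once if the part is dropped (falls freely by some 10 mm) (linear speed of adapter_36 above 0.45 m/s and contact force between the fingers and adapter_36 below 0.05 N).
It fails at once if another thing is moved by more than 25 mm (distance of any of adapter_27, adapter_46, spacer, shaft_b, knob_part, checked_adapter, micrometer, tip_box, cleaner_bottle from where it was at the start of the episode above 0.025 m).
It also fails if it takes over 69 s, if anything falls off the work surface, if the arm or the gripper's body presses on something with over 40 N, if the wrist force passes 120 N, or if a joint passes its speed limit or range.

## Working session

There is one attempt and no reset: what is moved stays moved. The work goes in short steps, Python scripts to look and compute and a tool call to move; the robot and the scene stay as the last step left them, time stands still between calls to the robot, and variables do not carry over. Pictures are saved under pics/ and viewed, at most 10 in all, crops included, and the job is handed in when it is done.

```bash
ls; mkdir -p pics
```

Create h.py:
```python
import numpy as np, cv2
from station import r
def snap(name,fn=None):
    c=r.capture(name)
    if fn: cv2.imwrite('pics/'+fn,c['pixels'][:,:,::-1])
    return c
def ray(c,uv):
    p=cv2.undistortPoints(np.array(uv,float).reshape(-1,1,2),np.array(c['K'],float),np.array(c['distortion'],float)).reshape(-1,2)
    T=np.array(c['world_from_camera'])
    d=np.c_[p[:,0],-p[:,1],-np.ones(len(p))]@T[:3,:3].T
    return T[:3,3],d
def onplane(c,uv,z):
    o,d=ray(c,uv); return o+d*((z-o[2])/d[:,2])[:,None]
def bydepth(c,uv):
    o,d=ray(c,uv); uv=np.array(uv).reshape(-1,2).astype(int)
    return o+d*c['z_map'][uv[:,1],uv[:,0]][:,None]
def cloud(c):
    h,w=c['z_map'].shape; u,v=np.meshgrid(np.arange(w),np.arange(h))
    return bydepth(c,np.c_[u.ravel(),v.ravel()]).reshape(h,w,3)
```

Run:
```python
from h import *
for n in ('top','scene'):
    c=snap(n,n+'1.png'); print(n,np.round(c['world_from_camera'],3).tolist(),np.round(c['K'],1).tolist())
s=r.sense(); print(s['time_s'],s['tcp_pos'],s['ee_rot'],s['wrist_force'],s['gripper_width'])
```

```text
pics
station.py
top [[0.015, 0.994, -0.108, 0.431], [-1.0, 0.012, -0.029, -0.046], [-0.027, 0.109, 0.994, 1.059], [0.0, 0.0, 0.0, 1.0]] [[391.2, 0.0, 315.1], [0.0, 391.2, 199.8], [0.0, 0.0, 1.0]]
scene [[0.484, 0.497, -0.72, -0.387], [-0.875, 0.253, -0.413, -0.544], [-0.023, 0.83, 0.558, 0.758], [0.0, 0.0, 0.0, 1.0]] [[416.8, 0.0, 319.9], [0.0, 416.8, 193.7], [0.0, 0.0, 1.0]]
0.1 [0.17123796 0.60053321 0.2215749 ] [[ 9.61607071e-01 -2.74429666e-01 -4.46433393e-04]
 [-2.74430012e-01 -9.61605163e-01 -1.91806860e-03]
 [ 9.70822676e-05  1.96694305e-03 -9.99998061e-01]] [ 0.05847407 -0.01520583 -0.72236004] 0.9987683855628466
```

View pics/top1.png

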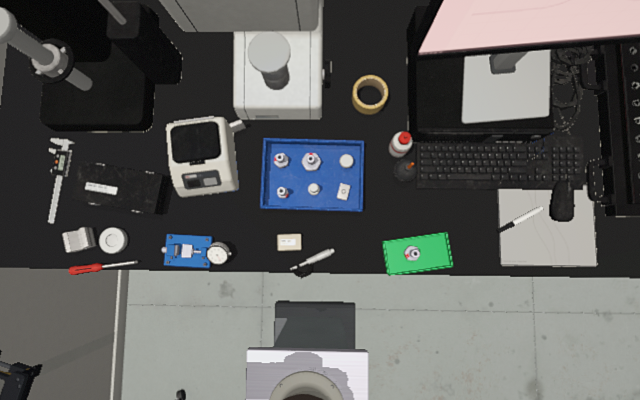

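View pics/scene1.png

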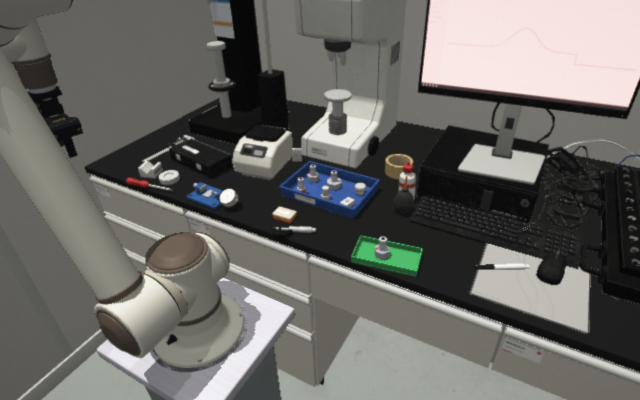

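The top view shows three striped parts in the blue tray, at about (281,159), (311,160) and (283,192). The gauge is at (190,251) with its dial at (218,253), and the green tray is at (417,253). I'll zoom in on the tray and gauge and measure.

Run:
```python
from h import *
c=snap('top'); im=c['pixels'][:,:,::-1]
a=cv2.resize(im[130:220,250:380],None,fx=6,fy=6,interpolation=cv2.INTER_CUBIC)
b=cv2.resize(im[220:280,150:240],None,fx=6,fy=6,interpolation=cv2.INTER_CUBIC)
out=np.zeros((540,780,3),np.uint8);out[:540,:780]=a
cv2.imwrite('pics/tray.png',out)
P=cloud(c); z=P[...,2]
# spigot tops
m=((z>0.045)&(z<0.066)&(P[...,0]>0.3)&(P[...,0]<0.8)&(abs(P[...,1])<0.5)).astype(np.uint8)
n,l,st,ce=cv2.connectedComponentsWithStats(m)
for i in range(1,n):
    if st[i,4]>8:
        print('top',ce[i].round(1),st[i,4],P[l==i].mean(0).round(4))
m=((z>0.018)&(z<0.032)&(P[...,0]>0.3)&(P[...,0]<0.8)&(abs(P[...,1])<0.5)).astype(np.uint8)
n,l,st,ce=cv2.connectedComponentsWithStats(m)
for i in range(1,n):
    if st[i,4]>8:
        print('hex',ce[i].round(1),st[i,:].tolist(),P[l==i].mean(0).round(4), np.ptp(P[l==i],axis=0).round(3))
h=cv2.cvtColor(c['pixels'],cv2.COLOR_RGB2HSV).astype(int)
for nm,lo,hi in(('green',50,75),('blue',105,120)):
    m=((h[...,0]>lo)&(h[...,0]<hi)&(h[...,1]>150)&(h[...,2]>50)).astype(np.uint8)
    n,l,st,ce=cv2.connectedComponentsWithStats(m)
    for i in range(1,n):
        if st[i,4]>200:
            pts=np.argwhere(l==i)[:,::-1].astype(np.float32)
            print(nm,st[i,:].tolist(), np.round(np.nanpercentile(z[l==i],[5,50,95]),4))
            print(cv2.minAreaRect(P[l==i][:,:2].astype(np.float32)))
```

```text
top [134.3 113.6] 560 [0.7661 0.4711 0.0599]
top [445.8 133.6] 263 [ 0.7184 -0.3544  0.0554]
top [370.6 105.7] 53 [ 0.7952 -0.1601  0.0474]
top [278.  113.1] 360 [0.7707 0.0859 0.0557]
top [234.1 147.4] 161 [0.6775 0.1996 0.0544]
top [396.9 149.6] 36 [ 0.6748 -0.2273  0.0548]
top [279.7 157.2] 55 [0.6512 0.0779 0.0573]
top [310.6 158.5] 52 [ 0.6482 -0.003   0.0578]
top [404.8 169.9] 196 [ 0.6205 -0.2467  0.0579]
top [139.7 190.2] 1554 [0.5609 0.4471 0.0511]
top [281.5 190.5] 52 [0.5633 0.071  0.0583]
top [315.1 188.3] 11 [ 0.5718 -0.0155  0.0459]
top [217.  249.1] 184 [0.4101 0.235  0.0511]
top [414.9 252.9] 57 [ 0.4084 -0.2699  0.0588]
hex [145.5 121.8] [129, 106, 25, 26, 111] [0.7547 0.4563 0.0248] [0.069 0.057 0.014]
hex [369.6 109.5] [360, 107, 21, 5, 36] [ 0.7926 -0.16    0.0249] [0.011 0.054 0.013]
hex [409.1 110.6] [409, 107, 2, 8, 9] [ 0.7908 -0.267   0.0237] [0.018 0.002 0.012]
hex [279.6 117.6] [238, 115, 84, 4, 126] [0.768  0.0849 0.0263] [0.009 0.227 0.012]
hex [409.  120.5] [409, 116, 1, 10, 10] [ 0.7638 -0.2669  0.0212] [0.024 0.001 0.007]
hex [237.8 127. ] [233, 125, 1
[... 4508 characters left out ...]
33] [ 0.3665 -0.3076  0.0209] [0.012 0.069 0.007]
hex [305.  274.1] [299, 271, 12, 8, 39] [0.3481 0.0083 0.0202] [0.018 0.029 0.005]
hex [404.8 272.3] [399, 271, 12, 3, 14] [ 0.3572 -0.2517  0.0204] [0.006 0.029 0.004]
green [382, 232, 71, 43, 2127] [0.0003 0.0041 0.0205]
((0.39872032403945923, -0.21435081958770752), (0.099679134786129, 0.32900741696357727), 6.044925689697266)
blue [260, 138, 104, 74, 5508] [0.     0.0038 0.0392]
((0.5720880627632141, -0.000189855694770813), (0.28457051515579224, 0.2763039469718933), 86.55669403076172)
blue [164, 234, 49, 34, 330] [0.001  0.0155 0.0429]
((0.3984657824039459, 0.17443788051605225), (0.43721187114715576, 0.08693022280931473), 87.89020538330078)
```

View pics/tray.png

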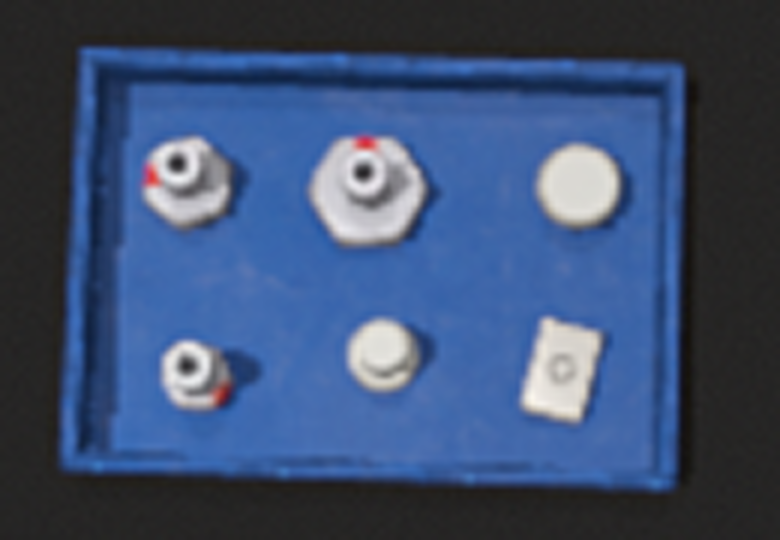

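The workpiece is the upper-left part in the crop, at about (0.648, 0.077), with its stripe facing roughly +y. The large adapter is to its right and the small one below it. Next I'll check the wrist camera pose and the obstacle heights, then move over.

Add to h.py:
```python
def rel(target):
    s=r.sense(); R=np.array(s['ee_rot']); return (R.T@(np.array(target)-s['tcp_pos'])).round(4)
```

Run:
```python
from h import *
c=snap('wrist'); s=r.sense(); R=np.array(s['ee_rot']); T=np.array(c['world_from_camera'])
print((R.T@(T[:3,3]-s['tcp_pos'])).round(4),(R.T@T[:3,:3]).round(3).tolist(),c['K'][0][0])
c=snap('top');P=cloud(c)
for nm,b in {'scale':(.5,.75,.13,.3),'micro':(.7,.9,-.02,.25),'gaugearea':(.3,.5,.1,.5),'left':(.3,.75,.3,.6)}.items():
    m=(P[...,0]>b[0])&(P[...,0]<b[1])&(P[...,1]>b[2])&(P[...,1]<b[3]); print(nm,P[m][:,2].max().round(3),P[m&(P[...,2]>.08)].min(0).round(3) if (m&(P[...,2]>.08)).any() else '')
print(rel([.37,.325,.2216]))
```

```text
[ 0.0687  0.001  -0.1619] [[-0.0, 0.968, 0.249], [1.0, 0.0, -0.0], [-0.0, 0.249, -0.968]] 330.50056318256725
scale 0.14 [0.557 0.19  0.08 ]
micro 0.549 [ 0.7  -0.02  0.08]
gaugearea 0.062 
left 0.141 [0.551 0.3   0.08 ]
[0.2667 0.2107 0.0007]
```

Careful with the scale: shifts go in shares of 0.6 m and turns go in shares of 90 degrees. That gives: 0.2667 m / 0.6 = 0.4445, 0.2107 m / 0.6 = 0.3512.

>>> {"api": "steer_hand", "payload": {
  "deltas": [
    {"aperture": 0.46,"d": [0.0633,0.05,0]},
    {"aperture": 0.46,"d": [0.1267,0.1,0]},
    {"aperture": 0.46,"d": [0.19,0.15,0]},
    {"aperture": 0.46,"d": [0.2533,0.2,0]},
    {"aperture": 0.46,"d": [0.3167,0.25,0]},
    {"aperture": 0.46,"d": [0.38,0.3,0]},
    {"aperture": 0.46,"d": [0.4445,0.3512,0]},
    {"aperture": 0.46,"d": [0.4445,0.3512,0]}
  ]
}}

```text
time_s: 1.05
tcp_pos: [0.3719, 0.321, 0.2227]
ee_rot: [[0.96, -0.28, -0.0], [-0.28, -0.96, -0.001], [-0.0, 0.001, -1.0]]
wrist_force: [-0.1, 0.4, -0.9]
gripper_width: 0.474
gripper_force: 0.0
```

Run:
```python
from h import *
c=snap('wrist','w_gauge.png'); print(r.sense()['tcp_pos'])
np.savez('pics/wg.npz',**c)
c=snap('top');P=cloud(c)
m=(P[...,0]>.6)&(P[...,0]<1)&(P[...,1]>-.05)&(P[...,1]<.18)&(P[...,2]>.08); q=P[m]; print(q[q[:,0].argsort()[:300:60]].round(3))
```

```text
[0.37118416 0.323028   0.22270277]
[[0.767 0.116 0.549]
 [0.769 0.013 0.544]
 [0.769 0.016 0.532]
 [0.769 0.142 0.544]
 [0.769 0.038 0.539]]
```

View pics/w_gauge.png

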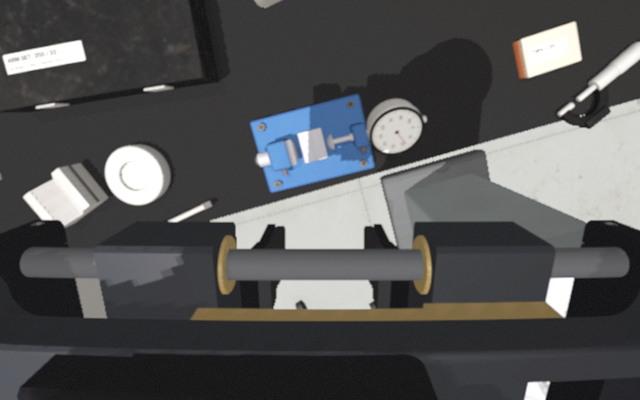

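The wrist view shows the gauge fully: blue base corners near (250,122), (362,96), (376,165) and (272,191), the steel rest at (313,145), and the dial at (395,127). I'll fit the base rectangle at z = 15 mm and the rest at z = 22 mm.

Create g.py:
```python
from h import *
def gauge(c):
    hsv=cv2.cvtColor(c['pixels'],cv2.COLOR_RGB2HSV).astype(int); v,u=np.mgrid[:400,:640]
    m=((hsv[...,0]>100)&(hsv[...,0]<122)&(hsv[...,1]>120)&(hsv[...,2]>60)&(v<215)).astype(np.uint8)
    n,l,st,ce=cv2.connectedComponentsWithStats(m); i=1+st[1:,4].argmax(); m=(l==i)
    cn=max(cv2.findContours(m.astype(np.uint8),0,1)[0],key=cv2.contourArea).reshape(-1,2)
    p=onplane(c,cn,.015)[:,:2]
    rc=cv2.minAreaRect(p.astype(np.float32)); print('base',rc)
    x0,y0,x1,y1=cn[:,0].min(),cn[:,1].min(),cn[:,0].max(),cn[:,1].max()
    w=((hsv[...,1]<60)&(hsv[...,2]>140)&(u>x0)&(u<x1)&(v>y0)&(v<y1)).astype(np.uint8)
    n,l,st,ce=cv2.connectedComponentsWithStats(w)
    for i in range(1,n):
        if st[i,4]>60:
            q=onplane(c,np.argwhere(l==i)[:,::-1],.022)[:,:2]
            print('white',ce[i].round(1),st[i,4],cv2.minAreaRect(q.astype(np.float32)))
    return cn,p
```

Run:
```python
from g import *
c=dict(np.load('pics/wg.npz')); cn,p=gauge(c); P=cloud(c)
T=c['world_from_camera']; print(T[:3,3])
for z0,z1 in((.012,.019),(.020,.026),(.038,.048)):
    m=(P[...,2]>z0)&(P[...,2]<z1)&(P[...,0]>.35)&(P[...,0]<.47)&(P[...,1]>.24)&(P[...,1]<.40)
    n,l,st,ce=cv2.connectedComponentsWithStats(m.astype(np.uint8))
    for i in range(1,n):
        if st[i,4]>80: print(z0,ce[i].round(),st[i,4],P[l==i].mean(0).round(4),cv2.minAreaRect(P[l==i][:,:2].astype(np.float32)))
```

```text
base ((0.4056921899318695, 0.323090136051178), (0.1240231990814209, 0.08422975987195969), 87.55237579345703)
white [370.6 121. ] 64 ((0.41224128007888794, 0.25593286752700806), (0.00453158188611269, 0.02289692871272564), 60.142669677734375)
white [312.2 144.9] 789 ((0.4057285785675049, 0.3235085904598236), (0.02724042534828186, 0.034567974507808685), 87.83683776855469)
white [338.2 140.1] 194 ((0.40483546257019043, 0.2930246889591217), (0.015059446915984154, 0.028601884841918945), 10.34429931640625)
white [291.2 151.6] 182 ((0.4054340720176697, 0.3474850654602051), (0.008233624510467052, 0.02833378128707409), 88.2509765625)
white [262.8 159. ] 176 ((0.40667715668678284, 0.3806351125240326), (0.015065000392496586, 0.01520201563835144), 87.6109390258789)
white [352.2 185.4] 585 ((0.35623061656951904, 0.3027435839176178), (0.06895431876182556, 0.01952863484621048), 73.71158599853516)
[0.43761801 0.30094346 0.38466577]
0.012 [315. 141.] 5881 [0.4078 0.3199 0.0149] ((0.40552833676338196, 0.3223784565925598), (0.12399691343307495, 0.08432506024837494), 87.69718933105469)
0.02 [313. 145.] 730 [0.4056 0.3222 0.0219] ((0.40540611743927, 0.3223394751548767), (0.02590608410537243, 0.033928707242012024), 87.86437225341797)
0.038 [372. 133.] 878 [0.4027 0.2601 0.0424] ((0.4074844717979431, 0.2595384120941162), (0.04397013410925865, 0.03902468830347061), 0.07465361058712006)
0.038 [280. 155.] 864 [0.4072 0.3577 0.0411] ((0.40709614753723145, 0.3620603680610657), (0.0438179112970829, 0.029767559841275215), 86.92398834228516)
```

In the tool's units: 0.3 m / 0.6 = 0.5, 0.08 m / 0.6 = 0.1333, 30 degrees / 90 = 0.3333.

>>> {"api": "steer_hand", "payload": {
  "deltas": [
    {"aperture": 0.46,"d": [0.0717,0.0333,0],"r": [0,0,0.0444]},
    {"aperture": 0.46,"d": [0.1433,0.0667,0],"r": [0,0,0.1]},
    {"aperture": 0.46,"d": [0.215,0.1,0],"r": [0,0,0.1556]},
    {"aperture": 0.46,"d": [0.2867,0.1333,0],"r": [0,0,0.2111]},
    {"aperture": 0.46,"d": [0.3583,0.1667,0],"r": [0,0,0.2667]},
    {"aperture": 0.46,"d": [0.43,0.2,0],"r": [0,0,0.3111]},
    {"aperture": 0.46,"d": [0.5,0.2317,0],"r": [0,0,0.3333]},
    {"aperture": 0.46,"d": [0.5,0.2317,0],"r": [0,0,0.3333]}
  ]
}}

```text
time_s: 1.95
tcp_pos: [0.6236, 0.1076, 0.2209]
ee_rot: [[0.693, -0.721, -0.0], [-0.721, -0.693, -0.001], [0.001, 0.001, -1.0]]
wrist_force: [-1.2, 0.1, -1.1]
gripper_width: 0.458
gripper_force: 0.0
```

Run:
```python
from h import *
r.capture('wrist')
c=snap('wrist','w_tray.png'); np.savez('pics/wt.npz',**c); s=r.sense(); print(s['tcp_pos'],s['joints'])
P=cloud(c);z=P[...,2]; hsv=cv2.cvtColor(c['pixels'],cv2.COLOR_RGB2HSV).astype(int)
near=np.hypot(P[...,0]-.648,P[...,1]-.077)<.03
red=near&((hsv[...,0]<8)|(hsv[...,0]>172))&(hsv[...,1]>120)
for nm,m in(('spig',near&(z>.054)&(z<.063)),('hex',near&(z>.020)&(z<.028)),('redhex',red&(z>.019)&(z<.03)),('red',red)):
    m=m.astype(np.uint8); q=P[m>0]; uv=np.argwhere(m)[:,::-1]
    print(nm,len(q),uv.mean(0).round(1),q.mean(0).round(4),cv2.minAreaRect(q[:,:2].astype(np.float32)))
m=(near&(z>.054)&(z<.063)); uv=np.argwhere(m)[:,::-1]; 
print('circ',cv2.minEnclosingCircle(onplane(c,uv,.058)[:,:2].astype(np.float32)))
```

```text
[0.62072227 0.10997862 0.22140139] [ 2.47202053e+01  2.26590929e+01  1.24951242e+00 -2.44833491e-02
 -6.86770653e+01  1.93736328e+01]
spig 330 [323.7 136.1] [0.6527 0.0767 0.0583] ((0.6528449058532715, 0.07692380994558334), (0.01862923614680767, 0.01934676803648472), 44.575706481933594)
hex 643 [323.7 132.5] [0.6535 0.0758 0.0243] ((0.6525411009788513, 0.07663657516241074), (0.03597213700413704, 0.04010746628046036), 22.53989601135254)
redhex 33 [312.6 143.2] [0.6543 0.0922 0.0246] ((0.6544737815856934, 0.09237460047006607), (0.004645997658371925, 0.008101643063127995), 74.16497802734375)
red 42 [323.1 186.5] [0.652  0.0894 0.0941] ((0.6550421118736267, 0.08067891746759415), (0.0255278367549181, 0.045411836355924606), 63.749813079833984)
circ ((0.652682363986969, 0.07669231295585632), 0.009986745193600655)
```

View pics/w_tray.png

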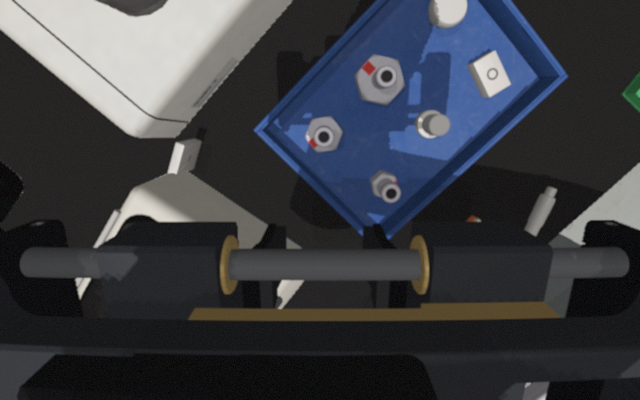

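The picture shows the workpiece at (324,135) with its stripe at (312,143), the large adapter at (382,78) and the small one at (387,188). The spigot measured 20 mm and the hexagon 36 mm, so this is the right part. Next I'll refine the yaw.

Create yaw.py:
```python
from h import *
def hexyaw(c,xy,zt,guess):
    P=cloud(c);z=P[...,2]
    m=(np.hypot(P[...,0]-xy[0],P[...,1]-xy[1])<.026)&(abs(z-zt)<.003)
    q=onplane(c,np.argwhere(m)[:,::-1],zt)[:,:2]
    def w(t): 
        a=np.radians(t+np.array([0,60,120])); d=q@np.array([np.cos(a),np.sin(a)]); return np.ptp(d,axis=0)
    t=np.arange(guess-30,guess+30,.25); W=np.array([w(x).sum() for x in t]); i=W.argmin()
    near=t[W<W.min()+.0012]; print('yaw',t[i],near.min(),near.max(),w(t[i]).round(4),np.median(z[m]).round(4)); return t[i]
```

Run:
```python
from yaw import *
c=dict(np.load('pics/wt.npz')); hexyaw(c,(.6527,.0767),.024,83)
c=r.capture('wrist'); hexyaw(c,(.6527,.0767),.024,83)
print(rel([.6527,.0767,.030]),r.sense()['tcp_pos'])
```

```text
yaw 82.25 80.0 84.25 [0.0364 0.036  0.0359] 0.0243
yaw 82.5 80.25 84.75 [0.0363 0.0361 0.0359] 0.0243
[0.0471 0.     0.1918] [0.6201305  0.11053305 0.22183428]
```

In the tool's units: 0.18 m / 0.6 = 0.3, 0.16 m / 0.6 = 0.2667.

>>> {"api": "steer_hand", "payload": {
  "deltas": [
    {"aperture": 0.46,"d": [0.0785,0,0]},
    {"aperture": 0.46,"d": [0.0785,0,0.075]},
    {"aperture": 0.46,"d": [0.0785,0,0.15]},
    {"aperture": 0.46,"d": [0.0785,0,0.2167]},
    {"aperture": 0.46,"d": [0.0785,0,0.2667]},
    {"aperture": 0.46,"d": [0.0785,0,0.3]},
    {"aperture": 0.46,"d": [0.0785,0,0.3]},
    {"aperture": 0.46,"d": [0.0785,0,0.3]}
  ]
}}

```text
time_s: 2.9
tcp_pos: [0.6533, 0.0771, 0.0434]
ee_rot: [[0.698, -0.716, 0.001], [-0.716, -0.698, -0.0], [0.001, -0.001, -1.0]]
wrist_force: [0.5, 0.7, 0.8]
gripper_width: 0.458
gripper_force: 0.0
```

Run:
```python
from h import *
c=snap('wrist','w_pre.png'); print(r.sense()['tcp_pos'],rel([.6527,.0767,.0285]))
P=cloud(c);z=P[...,2]
m=(np.hypot(P[...,0]-.6527,P[...,1]-.0767)<.02)&(abs(z-.058)<.003); print(m.sum())
if m.sum()>20: print(cv2.minEnclosingCircle(onplane(c,np.argwhere(m)[:,::-1],.058)[:,:2].astype(np.float32)))
```

```text
[0.65397678 0.07700716 0.04435216] [-0.0007  0.0012  0.0158]
323
((0.6563438773155212, 0.07323336601257324), 0.009000100195407867)
```

View pics/w_pre.png

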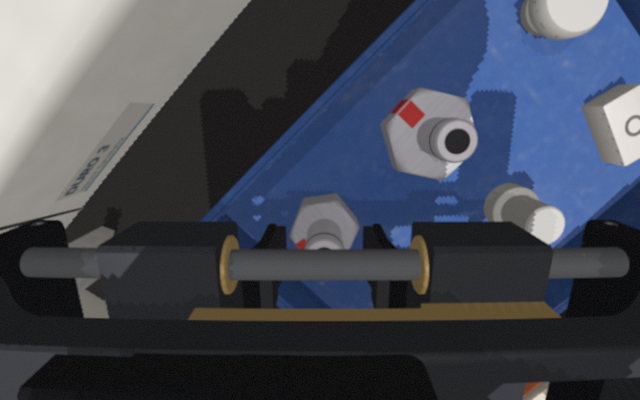

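The spigot sits at about (322,240), centred between the fingers (270 and 375). I'll descend 15 mm and close.

In the tool's units: 0.0155 m / 0.6 = 0.0258, 0.008 m / 0.6 = 0.0133.

>>> {"api": "steer_hand", "payload": {
  "deltas": [
    {"aperture": 0.46,"d": [0,0.0013,0.0133]},
    {"aperture": 0.46,"d": [0,0.0013,0.0258]},
    {"aperture": 0.46,"d": [0,0.0013,0.0258]},
    {"aperture": 0.0,"d": [0,0.0013,0.0258]},
    {"aperture": 0.0,"d": [0,0.0013,0.0258]},
    {"aperture": 0.0,"d": [0,0.0013,0.0258]},
    {"aperture": 0.0,"d": [0,0.0013,0.0258]},
    {"aperture": 0.0,"d": [0,0.0013,0.0258]}
  ]
}}

```text
time_s: 3.75
tcp_pos: [0.6534, 0.0752, 0.0275]
ee_rot: [[0.696, -0.718, 0.002], [-0.718, -0.696, 0.0], [0.001, -0.002, -1.0]]
wrist_force: [1.2, 0.6, 0.6]
gripper_width: 0.22
gripper_force: 29.9
```

In the tool's units: -0.16 m / 0.6 = -0.2667, -0.12 m / 0.6 = -0.2.

>>> {"api": "steer_hand", "payload": {
  "deltas": [
    {"aperture": 0.0,"d": [0,0,-0.0167]},
    {"aperture": 0.0,"d": [0,0,-0.0667]},
    {"aperture": 0.0,"d": [0,0,-0.1333]},
    {"aperture": 0.0,"d": [0,0,-0.2]},
    {"aperture": 0.0,"d": [0,0,-0.25]},
    {"aperture": 0.0,"d": [0,0,-0.2667]},
    {"aperture": 0.0,"d": [0,0,-0.2667]},
    {"aperture": 0.0,"d": [0,0,-0.2667]}
  ]
}}

```text
time_s: 4.55
tcp_pos: [0.6511, 0.0747, 0.1848]
ee_rot: [[0.695, -0.719, -0.004], [-0.719, -0.695, -0.0], [-0.003, 0.003, -1.0]]
wrist_force: [0.1, 0.1, -4.3]
gripper_width: 0.22
gripper_force: 29.9
```

Run:
```python
from h import *
s=r.sense();print(s['tcp_pos'],s['gripper_width'],s['gripper_force'],s['wrist_force'],rel([.4055,.3215,s['tcp_pos'][2]]),s['joints'][5])
```

```text
[0.65111783 0.07472387 0.1847795 ] 0.22027911265944794 29.90344197722152 [ 0.10697698  0.06266357 -4.2806418 ] [-0.3481  0.0049  0.001 ] 23.454805678512457
```

In the tool's units: -0.348 m / 0.6 = -0.58, -0.32 m / 0.6 = -0.5333, -5.3 degrees / 90 = -0.0589.

>>> {"api": "steer_hand", "payload": {
  "deltas": [
    {"aperture": 0.0,"d": [-0.05,0,0],"r": [0,0,-0.0111]},
    {"aperture": 0.0,"d": [-0.125,0.0017,0],"r": [0,0,-0.0222]},
    {"aperture": 0.0,"d": [-0.2083,0.0033,0],"r": [0,0,-0.0333]},
    {"aperture": 0.0,"d": [-0.2917,0.005,0],"r": [0,0,-0.0444]},
    {"aperture": 0.0,"d": [-0.375,0.0067,0],"r": [0,0,-0.0556]},
    {"aperture": 0.0,"d": [-0.4583,0.0083,0],"r": [0,0,-0.0589]},
    {"aperture": 0.0,"d": [-0.5333,0.0083,0],"r": [0,0,-0.0589]},
    {"aperture": 0.0,"d": [-0.58,0.0083,0],"r": [0,0,-0.0589]}
  ]
}}

```text
time_s: 5.35
tcp_pos: [0.4038, 0.322, 0.1847]
ee_rot: [[0.76, -0.649, -0.003], [-0.649, -0.76, -0.004], [-0.0, 0.005, -1.0]]
wrist_force: [0.1, 0.3, -1.3]
gripper_width: 0.225
gripper_force: 29.9
```

>>> {"api": "steer_hand", "payload": {
  "deltas": [
    {"aperture": 0.0,"d": [0,0,0.05]},
    {"aperture": 0.0,"d": [0,0,0.0833]},
    {"aperture": 0.0,"d": [0,0,0.0833]},
    {"aperture": 0.0,"d": [0,0,0.0833]}
  ]
}}

```text
time_s: 5.75
tcp_pos: [0.4067, 0.3207, 0.1359]
ee_rot: [[0.759, -0.651, -0.002], [-0.651, -0.759, -0.003], [0.001, 0.003, -1.0]]
wrist_force: [-0.4, 0.7, -1.5]
gripper_width: 0.22
gripper_force: 29.9
```

Run:
```python
from g import *
c=snap('wrist','w_over.png');np.savez('pics/wo.npz',**c); s=r.sense(); P=cloud(c); tp=s['tcp_pos']
print(tp,s['wrist_force'],rel([.4055,.3225,tp[2]]))
m=(np.hypot(P[...,0]-tp[0],P[...,1]-tp[1])<.03)&(abs(P[...,2]-(tp[2]-.0035))<.006)
print(m.sum(),P[m].mean(0) if m.any() else '')
c2=snap('top','t2.png'); P=cloud(c2)
for z0 in(tp[2]-.0035,):
  m=(np.hypot(P[...,0]-tp[0],P[...,1]-tp[1])<.03)&(abs(P[...,2]-z0)<.006); print('top',m.sum())
```

```text
[0.40727183 0.3213706  0.13693781] [ 0.22714498  0.39781808 -1.27806642] [-0.0021  0.0003 -0.    ]
1200 [0.41487944 0.3132474  0.13324059]
top 0
```

View pics/w_over.png

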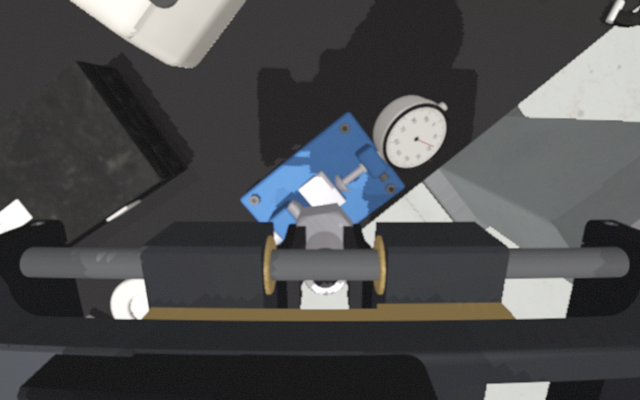

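The adapter hangs centred in the fingers at (323,225), above the rest at (322,190). The dial is at (415,135). I'll measure the shoulder edges of the held part.

Create held.py:
```python
from h import *
def held(c,s,yaw):
    tp=np.array(s['tcp_pos']); P=cloud(c)
    m=(np.hypot(P[...,0]-tp[0],P[...,1]-tp[1])<.032)&(abs(P[...,2]-(tp[2]-.0035))<.005)
    zt=np.median(P[m][:,2]); q=onplane(c,np.argwhere(m)[:,::-1],zt)[:,:2]-tp[:2]
    h=cv2.convexHull((q*1e3).astype(np.float32)).reshape(-1,2)
    for a,b in zip(h,np.roll(h,-1,0)):
        d=b-a; L=np.hypot(*d)
        if L>5: print('edge len',L.round(1),'normal',np.degrees(np.arctan2(-d[0],d[1])).round(1),'dist',(np.cross(a,d/L)).round(2))
    x=np.array(s['ee_rot'])[:2,0]
    N=[np.array([np.cos(t),np.sin(t)]) for t in np.radians(yaw+60*np.arange(6))]; N=np.array([n for n in N if n@x>.3])
    sup=(q@N.T).max(0)-.018; print('z',zt-tp[2],'centre-tcp',np.linalg.lstsq(N,sup,rcond=None)[0].round(4),'sup',sup.round(4),N.round(2).tolist())
```

Run:
```python
from held import *
c=dict(np.load('pics/wo.npz')); held(c,r.sense(),87.7)
c=r.capture('wrist'); held(c,r.sense(),87.7); s=r.sense(); print(s['tcp_pos'],s['ee_rot'])
```

```text
edge len 14.4 normal 87.2 dist 6.98
edge len 19.9 normal 137.6 dist 1.28
edge len 14.8 normal -167.1 dist 10.51
edge len 14.0 normal -74.1 dist 20.43
edge len 5.8 normal -35.2 dist 17.86
edge len 12.2 normal -30.4 dist 17.55
edge len 7.7 normal -0.5 dist 19.17
z -0.004642894908119283 centre-tcp [ 0.0007 -0.0027] sup [ 0.0049 -0.0003  0.0017] [[-0.04, -1.0], [0.85, -0.53], [0.89, 0.46]]
edge len 13.9 normal 92.0 dist 5.86
edge len 19.5 normal 132.6 dist 0.33
edge len 15.3 normal -165.8 dist 9.71
edge len 14.3 normal -75.9 dist 20.17
edge len 12.1 normal -32.9 dist 18.01
edge len 7.7 normal -0.4 dist 19.92
z -0.0035141783246901703 centre-tcp [ 0.0015 -0.0019] sup [0.0041 0.     0.0027] [[-0.04, -1.0], [0.85, -0.53], [0.89, 0.46]]
[0.40756828 0.32176378 0.13783016] [[ 7.58879814e-01 -6.51229789e-01  1.09073022e-03]
 [-6.51230697e-01 -7.58878956e-01  1.14397165e-03]
 [ 8.27437986e-05 -1.57845399e-03 -9.99998751e-01]]
```

Add to h.py:
```python
def avg(n=6):
    a=[]
    for _ in range(n):
        r.capture('top'); s=r.sense(); a.append(np.r_[s['tcp_pos'],s['wrist_force'],s['ee_rot'][0][0],s['ee_rot'][1][0]])
    a=np.array(a); return a.mean(0),a.std(0)
def relm(target,m):
    R=np.array(r.sense()['ee_rot']); return (R.T@(np.array(target)-m[:3])).round(4)
```

Run:
```python
from h import *
m,s=avg(); print(m.round(4),s.round(4),np.degrees(np.arctan2(m[7],m[6])))
print(relm([.4055,.3215,.0705],m))
```

```text
[ 0.4073  0.3216  0.1377  0.291  -0.0482 -2.1309  0.7588 -0.6513] [1.000e-04 1.000e-04 2.000e-04 5.602e-01 1.830e-01 1.804e-01 1.000e-04
 1.000e-04] -40.63875920706259
[-0.0013  0.0013  0.0672]
```

In the tool's units: 0.067 m / 0.6 = 0.1117, 0.055 m / 0.6 = 0.0917.

>>> {"api": "steer_hand", "payload": {
  "deltas": [
    {"aperture": 0.0,"d": [-0.0022,0.0022,0.05]},
    {"aperture": 0.0,"d": [-0.0022,0.0022,0.0917]},
    {"aperture": 0.0,"d": [-0.0022,0.0022,0.1117]},
    {"aperture": 0.0,"d": [-0.0022,0.0022,0.1117]},
    {"aperture": 0.0,"d": [-0.0022,0.0022,0.1117]},
    {"aperture": 0.0,"d": [-0.0022,0.0022,0.1117]}
  ]
}}

```text
time_s: 6.8
tcp_pos: [0.4059, 0.3222, 0.0714]
ee_rot: [[0.759, -0.651, 0.002], [-0.651, -0.759, 0.002], [-0.0, -0.003, -1.0]]
wrist_force: [-0.5, -0.1, -2.2]
gripper_width: 0.219
gripper_force: 29.9
```

Run:
```python
from held import *
c=snap('wrist','w_near.png'); np.savez('pics/wn.npz',**c)
m,s=avg(3); print(m.round(4)); print(relm([.4055,.3215,.0505],m)); held(c,r.sense(),87.65)
t=snap('scene'); o=np.linalg.inv(t['world_from_camera'])@np.r_[.4055,.3225,.04,1]; uv=(cv2.projectPoints(np.array([[o[0],-o[1],-o[2]]]),np.zeros(3),np.zeros(3),t['K'],np.array(t['distortion'],float))[0].ravel()).astype(int); print(uv)
cr=t['pixels'][max(uv[1]-35,0):uv[1]+35,uv[0]-45:uv[0]+45,::-1]
a=cv2.resize(cr,None,fx=6,fy=6,interpolation=cv2.INTER_CUBIC); cv2.imwrite('pics/s_near.png',a)
```

```text
[ 0.4055  0.3218  0.071   0.0387  0.2251 -1.9833  0.7592 -0.6509]
[0.0002 0.0003 0.0205]
edge len 6.0 normal 27.6 dist 18.09
edge len 10.4 normal 79.1 dist 7.9
edge len 18.8 normal 139.5 dist -0.67
edge len 12.7 normal -171.4 dist 6.62
edge len 13.9 normal -77.1 dist 19.53
edge len 11.1 normal -32.1 dist 18.36
edge len 5.9 normal -29.8 dist 18.53
z -0.002674619884310697 centre-tcp [ 0.0002 -0.0021] sup [0.003  0.0004 0.0001] [[-0.04, -1.0], [0.84, -0.54], [0.89, 0.46]]
[207 188]
```

View pics/s_near.png

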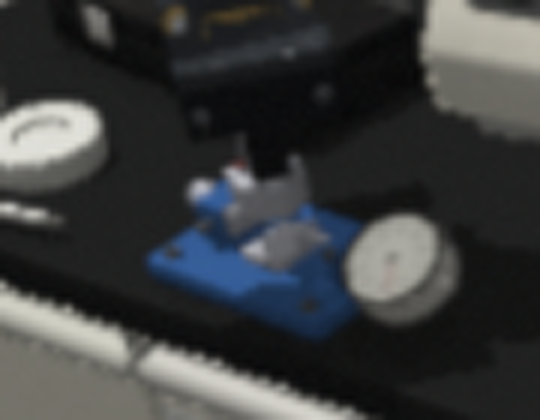

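The scene crop shows the part above the gap, between the anvil post on the left (around 215,200) and the plunger and dial on the right (395,260). The flat normals are -32° and 28°, which match a stripe yaw of 87.7°. I'll lower it gently.

In the tool's units: 0.012 m / 0.6 = 0.02, 0.008 m / 0.6 = 0.0133.

>>> {"api": "steer_hand", "payload": {
  "deltas": [
    {"aperture": 0.0,"d": [0,0,0.0067]},
    {"aperture": 0.0,"d": [0,0,0.0133]},
    {"aperture": 0.0,"d": [0,0,0.02]},
    {"aperture": 0.0,"d": [0,0,0.02]}
  ]
}}

```text
time_s: 7.45
tcp_pos: [0.4051, 0.3216, 0.0574]
ee_rot: [[0.759, -0.651, -0.0], [-0.651, -0.759, 0.0], [-0.0, -0.0, -1.0]]
wrist_force: [0.7, 1.6, -3.0]
gripper_width: 0.223
gripper_force: 29.9
```

```bash
python3 -c "
from h import *
m,s=avg(3);print(m.round(4))"
```

```text
[ 0.4051  0.3216  0.0578 -0.2424  1.4622 -3.124   0.7591 -0.651 ]
```

In the tool's units: 0.0075 m / 0.6 = 0.0125, 0.006 m / 0.6 = 0.01.

>>> {"api": "steer_hand", "payload": {
  "deltas": [
    {"aperture": 0.0,"d": [0,0,0.005]},
    {"aperture": 0.0,"d": [0,0,0.01]},
    {"aperture": 0.0,"d": [0,0,0.0125]},
    {"aperture": 0.0,"d": [0,0,0.0125]}
  ]
}}

```text
time_s: 8.0
tcp_pos: [0.4051, 0.3214, 0.0502]
ee_rot: [[0.759, -0.651, 0.0], [-0.651, -0.759, 0.0], [-0.0, -0.0, -1.0]]
wrist_force: [-0.6, 2.2, -3.5]
gripper_width: 0.218
gripper_force: 29.9
```

```bash
python3 -c "
from h import *
m,s=avg(3);print(m.round(4)); R=np.array(r.sense()['ee_rot']); print((R.T@np.array([.04,.999,0])).round(3))"
```

```text
[ 0.4051  0.3214  0.0504  0.0419  2.1716 -2.9506  0.7591 -0.651 ]
[-0.62  -0.784  0.   ]
```

Careful with the scale: shifts go in shares of 0.6 m and turns go in shares of 90 degrees. That gives: -0.0008 m / 0.6 = -0.0013, -0.0006 m / 0.6 = -0.001.

>>> {"api": "steer_hand", "payload": {
  "deltas": [
    {"aperture": 0.0,"d": [-0.001,-0.0013,0]},
    {"aperture": 0.0,"d": [-0.001,-0.0013,0]}
  ]
}}

```text
time_s: 8.35
tcp_pos: [0.405, 0.3218, 0.0505]
ee_rot: [[0.759, -0.651, -0.001], [-0.651, -0.759, -0.001], [0.0, 0.001, -1.0]]
wrist_force: [-0.0, -0.2, -2.6]
gripper_width: 0.225
gripper_force: 29.9
```

```bash
python3 -c "
from h import *
m,s=avg(3);print(m.round(4))"
```

```text
[ 0.405   0.3218  0.0504  0.4875  0.4841 -1.9718  0.759  -0.6511]
```

>>> {"api": "steer_hand", "payload": {
  "deltas": [
    {"aperture": 0.0,"d": [-0.0007,-0.0008,0]},
    {"aperture": 0.0,"d": [-0.0007,-0.0008,0]}
  ]
}}

```text
time_s: 8.7
tcp_pos: [0.4048, 0.322, 0.0504]
ee_rot: [[0.759, -0.651, -0.001], [-0.651, -0.759, -0.002], [0.0, 0.002, -1.0]]
wrist_force: [0.8, -2.2, -1.0]
gripper_width: 0.221
gripper_force: 29.9
```

```bash
python3 -c "
from h import *
m,s=avg(3);print(m.round(4))"
```

```text
[ 0.4048  0.322   0.0504 -0.2141 -2.5229 -0.9914  0.759  -0.6511]
```

>>> {"api": "steer_hand", "payload": {
  "deltas": [
    {"aperture": 0.0},
    {"aperture": 0.0},
    {"aperture": 0.0},
    {"aperture": 0.0},
    {"aperture": 0.0}
  ]
}}

```text
time_s: 9.35
tcp_pos: [0.4048, 0.3221, 0.0504]
ee_rot: [[0.759, -0.651, -0.001], [-0.651, -0.759, -0.002], [0.0, 0.002, -1.0]]
wrist_force: [1.0, -5.2, -0.2]
gripper_width: 0.225
gripper_force: 29.9
```

Run:
```python
from held import *
c=snap('wrist','w_in.png'); held(c,r.sense(),87.65)
cv2.imwrite('pics/w_in_c.png',cv2.resize(c['pixels'][90:260,230:430,::-1],None,fx=4,fy=3.5,interpolation=cv2.INTER_CUBIC))
m,s=avg(2); print(m.round(4))
```

```text
edge len 13.1 normal 92.0 dist 5.9
edge len 20.0 normal 132.7 dist -0.24
edge len 14.5 normal -165.4 dist 9.29
edge len 10.9 normal -64.3 dist 21.17
edge len 7.4 normal -32.2 dist 18.54
edge len 5.3 normal -28.9 dist 18.6
edge len 7.7 normal -0.5 dist 20.01
z -0.003020415404816623 centre-tcp [ 0.0018 -0.0029] sup [0.0054 0.0006 0.0028] [[-0.04, -1.0], [0.84, -0.54], [0.89, 0.46]]
[ 0.4048  0.3221  0.0504  0.7229 -5.4108 -0.1135  0.759  -0.6511]
```

View pics/w_in_c.png

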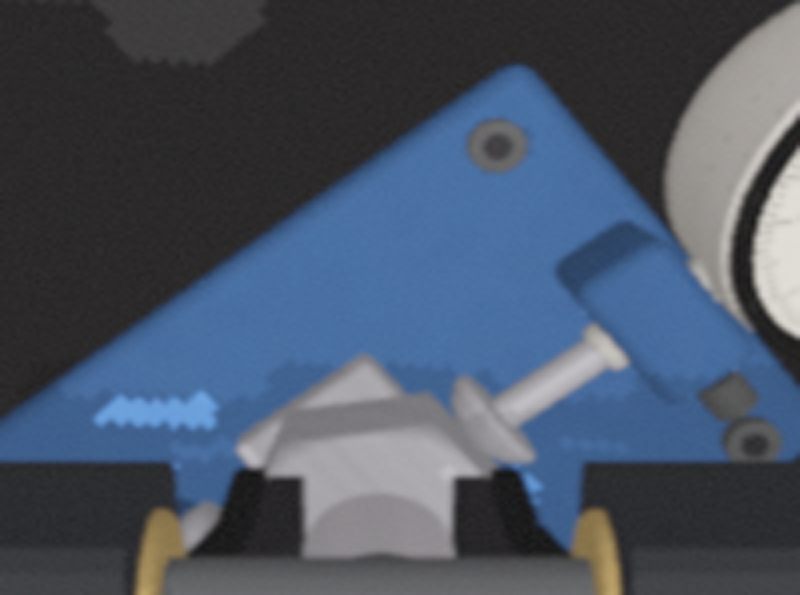

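The crop shows the part in the gap with the plunger dome bearing on its flat (around 480,420) and the shoulder flat square to the plunger rod. The force settled at about 5 N net against the anvil for more than 0.9 s. I'll back off, lift and turn.

In the tool's units: -0.031 m / 0.6 = -0.0517, 0.0013 m / 0.6 = 0.0022.

>>> {"api": "steer_hand", "payload": {
  "deltas": [
    {"aperture": 0.0,"d": [0.0017,0.0022,0]},
    {"aperture": 0.0,"d": [0.0017,0.0022,-0.01]},
    {"aperture": 0.0,"d": [0.0017,0.0022,-0.0267]},
    {"aperture": 0.0,"d": [0.0017,0.0022,-0.0433]},
    {"aperture": 0.0,"d": [0.0017,0.0022,-0.0517]},
    {"aperture": 0.0,"d": [0.0017,0.0022,-0.0517]},
    {"aperture": 0.0,"d": [0.0017,0.0022,-0.0517]}
  ]
}}

```text
time_s: 10.2
tcp_pos: [0.4051, 0.3215, 0.0818]
ee_rot: [[0.759, -0.651, 0.0], [-0.651, -0.759, 0.001], [-0.0, -0.001, -1.0]]
wrist_force: [-0.7, -0.2, -1.4]
gripper_width: 0.221
gripper_force: 29.9
```

```bash
python3 -c "
from h import *
m,s=avg(2);print(m.round(4))"
```

```text
[ 0.4049  0.3212  0.0814 -0.317  -0.3642 -1.6002  0.759  -0.6511]
```

In the tool's units: -60 degrees / 90 = -0.6667.

>>> {"api": "steer_hand", "payload": {
  "deltas": [
    {"aperture": 0.0,"r": [0,0,-0.0889]},
    {"aperture": 0.0,"r": [0,0,-0.1778]},
    {"aperture": 0.0,"r": [0,0,-0.2722]},
    {"aperture": 0.0,"r": [0,0,-0.3667]},
    {"aperture": 0.0,"r": [0,0,-0.4611]},
    {"aperture": 0.0,"r": [0,0,-0.5556]},
    {"aperture": 0.0,"r": [0,0,-0.6333]},
    {"aperture": 0.0,"r": [0,0,-0.6667]}
  ]
}}

```text
time_s: 11.1
tcp_pos: [0.4049, 0.3211, 0.081]
ee_rot: [[0.942, 0.335, -0.001], [0.335, -0.942, -0.001], [-0.001, 0.001, -1.0]]
wrist_force: [0.6, -0.5, -1.6]
gripper_width: 0.221
gripper_force: 29.9
```

>>> {"api": "steer_hand", "payload": {
  "deltas": [
    {"aperture": 0.0},
    {"aperture": 0.0}
  ]
}}

```text
time_s: 11.3
tcp_pos: [0.405, 0.3212, 0.0812]
ee_rot: [[0.944, 0.331, -0.0], [0.331, -0.944, -0.001], [-0.001, 0.0, -1.0]]
wrist_force: [-0.5, 0.6, -2.4]
gripper_width: 0.222
gripper_force: 29.9
```

Run:
```python
from held import *
c=snap('wrist','w_t2.png'); m,s=avg(3); print(m.round(4),np.degrees(np.arctan2(m[7],m[6])))
held(c,r.sense(),87.65); print(relm([.4051,.3214,.0505],m)); R=np.array(r.sense()['ee_rot']); print((R.T@np.array([.04,.999,0])).round(3))
```

```text
[ 0.4051  0.3212  0.0814  0.3081  0.4207 -1.8682  0.9435  0.3312] 19.3440452439816
edge len 7.9 normal 27.2 dist 16.75
edge len 10.1 normal 28.7 dist 16.69
edge len 7.7 normal 59.5 dist 18.45
edge len 14.4 normal 147.1 dist 7.91
edge len 19.9 normal -162.4 dist 2.47
edge len 15.3 normal -105.8 dist 11.11
edge len 14.3 normal -15.9 dist 19.71
z -0.003434489274542929 centre-tcp [ 0.0016 -0.0008] sup [ 0.0015  0.004  -0.0013] [[0.04, 1.0], [0.84, -0.54], [0.89, 0.46]]
[ 0.0001 -0.0002  0.0309]
[ 0.369 -0.929 -0.   ]
```

In the tool's units: 0.023 m / 0.6 = 0.0383, -0.0009 m / 0.6 = -0.0015.

>>> {"api": "steer_hand", "payload": {
  "deltas": [
    {"aperture": 0.0,"d": [0.0007,-0.0015,0.0133]},
    {"aperture": 0.0,"d": [0.0007,-0.0015,0.025]},
    {"aperture": 0.0,"d": [0.0007,-0.0015,0.0317]},
    {"aperture": 0.0,"d": [0.0007,-0.0015,0.0383]},
    {"aperture": 0.0,"d": [0.0007,-0.0015,0.0383]}
  ]
}}

```text
time_s: 12.0
tcp_pos: [0.4053, 0.3227, 0.058]
ee_rot: [[0.943, 0.332, 0.0], [0.332, -0.943, 0.001], [0.0, -0.0, -1.0]]
wrist_force: [-0.2, 1.5, -1.6]
gripper_width: 0.219
gripper_force: 29.9
```

```bash
python3 -c "
from h import *
m,s=avg(3);print(m.round(4))"
```

```text
[ 0.4053  0.3227  0.0584  0.2031  2.5117 -2.2956  0.9433  0.3319]
```

In the tool's units: 0.0077 m / 0.6 = 0.0128, 0.006 m / 0.6 = 0.01.

>>> {"api": "steer_hand", "payload": {
  "deltas": [
    {"aperture": 0.0,"d": [0,0,0.005]},
    {"aperture": 0.0,"d": [0,0,0.01]},
    {"aperture": 0.0,"d": [0,0,0.0128]},
    {"aperture": 0.0,"d": [0,0,0.0128]}
  ]
}}

```text
time_s: 12.55
tcp_pos: [0.4051, 0.3222, 0.0504]
ee_rot: [[0.943, 0.332, -0.0], [0.332, -0.943, -0.0], [-0.0, 0.0, -1.0]]
wrist_force: [-0.2, 2.4, -3.2]
gripper_width: 0.218
gripper_force: 29.9
```

```bash
python3 -c "
from h import *
m,s=avg(3);print(m.round(4))"
```

```text
[ 0.4051  0.3222  0.0506 -0.3508  1.4435 -2.8383  0.9434  0.3318]
```

>>> {"api": "steer_hand", "payload": {
  "deltas": [
    {"aperture": 0.0,"d": [0.0005,-0.0012,0]},
    {"aperture": 0.0,"d": [0.0005,-0.0012,0]}
  ]
}}

```text
time_s: 12.9
tcp_pos: [0.4051, 0.323, 0.0508]
ee_rot: [[0.943, 0.332, -0.0], [0.332, -0.943, -0.0], [-0.0, 0.0, -1.0]]
wrist_force: [0.0, 1.7, -2.0]
gripper_width: 0.224
gripper_force: 29.9
```

```bash
python3 -c "
from h import *
m,s=avg(3);print(m.round(4))"
```

```text
[ 0.4051  0.323   0.0508 -0.1512  2.1857 -2.5712  0.9433  0.3319]
```

Still free of the anvil, with only the plunger bearing. I'll keep moving +y.

In the tool's units: -0.0007 m / 0.6 = -0.0012, 0.0003 m / 0.6 = 0.0005.

>>> {"api": "steer_hand", "payload": {
  "deltas": [
    {"aperture": 0.0,"d": [0.0005,-0.0012,0]},
    {"aperture": 0.0,"d": [0.0005,-0.0012,0]}
  ]
}}

```text
time_s: 13.25
tcp_pos: [0.4052, 0.3238, 0.0508]
ee_rot: [[0.943, 0.332, -0.0], [0.332, -0.943, -0.0], [-0.0, 0.0, -1.0]]
wrist_force: [0.0, 1.1, -3.2]
gripper_width: 0.222
gripper_force: 29.9
```

```bash
python3 -c "
from h import *
m,s=avg(2);print(m.round(4))"
```

```text
[ 0.4052  0.3237  0.0508 -0.0687  1.9794 -2.9922  0.9433  0.3319]
```

>>> {"api": "steer_hand", "payload": {
  "deltas": [
    {"aperture": 0.0,"d": [0.0003,-0.0008,0]},
    {"aperture": 0.0,"d": [0.0003,-0.0008,0]}
  ]
}}

```text
time_s: 13.55
tcp_pos: [0.4052, 0.3243, 0.0508]
ee_rot: [[0.943, 0.332, -0.0], [0.332, -0.943, -0.0], [-0.0, 0.0, -1.0]]
wrist_force: [-0.1, 2.4, -1.8]
gripper_width: 0.219
gripper_force: 29.9
```

```bash
python3 -c "
from h import *
m,s=avg(2);print(m.round(4))"
```

```text
[ 0.4053  0.3243  0.0508  0.165   1.6517 -2.0568  0.9433  0.3319]
```

In the tool's units: -0.0006 m / 0.6 = -0.001, 0.0003 m / 0.6 = 0.0005.

>>> {"api": "steer_hand", "payload": {
  "deltas": [
    {"aperture": 0.0,"d": [0.0005,-0.001,0]},
    {"aperture": 0.0,"d": [0.0005,-0.001,0]}
  ]
}}

```text
time_s: 13.85
tcp_pos: [0.4052, 0.3244, 0.0508]
ee_rot: [[0.943, 0.332, -0.001], [0.332, -0.943, -0.001], [-0.001, 0.001, -1.0]]
wrist_force: [-0.4, 0.2, -2.5]
gripper_width: 0.219
gripper_force: 29.9
```

```bash
python3 -c "
from h import *
m,s=avg(3);print(m.round(4))"
```

```text
[ 0.4052  0.3245  0.0508  0.1681 -0.5271 -1.5996  0.9433  0.3318]
```

>>> {"api": "steer_hand", "payload": {
  "deltas": [
    {"aperture": 0.0,"d": [0.0005,-0.001,0]},
    {"aperture": 0.0,"d": [0.0005,-0.001,0]}
  ]
}}

```text
time_s: 14.2
tcp_pos: [0.4052, 0.3246, 0.0507]
ee_rot: [[0.943, 0.332, -0.001], [0.332, -0.943, -0.002], [-0.002, 0.002, -1.0]]
wrist_force: [1.1, -2.9, -0.8]
gripper_width: 0.219
gripper_force: 29.9
```

```bash
python3 -c "
from h import *
m,s=avg(3);print(m.round(4))"
```

```text
[ 0.4052  0.3246  0.0507  1.0055 -3.7903  0.1335  0.9434  0.3317]
```

Contact came at y ≈ 0.3244, with about 5 N on the anvil. That means the part axis sits about 2.5 mm behind the TCP along tool x, which agrees with the images. Now I'll hold.

>>> {"api": "steer_hand", "payload": {
  "deltas": [
    {"aperture": 0.0},
    {"aperture": 0.0},
    {"aperture": 0.0},
    {"aperture": 0.0},
    {"aperture": 0.0}
  ]
}}

```text
time_s: 14.85
tcp_pos: [0.4051, 0.3247, 0.0507]
ee_rot: [[0.943, 0.332, -0.001], [0.332, -0.943, -0.002], [-0.002, 0.001, -1.0]]
wrist_force: [0.5, -5.4, 0.4]
gripper_width: 0.225
gripper_force: 29.9
```

Run:
```python
from held import *
c=snap('wrist'); held(c,r.sense(),87.65); m,s=avg(2); print(m.round(4))
```

```text
edge len 29.2 normal 6.6 dist 19.53
edge len 7.9 normal 83.5 dist 31.58
edge len 8.0 normal 148.7 dist 15.4
edge len 17.4 normal -179.8 dist 2.95
edge len 18.8 normal -160.7 dist 0.42
edge len 13.9 normal -113.2 dist 8.37
edge len 14.4 normal -15.9 dist 19.73
z -0.003313385052203771 centre-tcp [0.0081 0.0105] sup [0.0136 0.004  0.0093] [[0.04, 1.0], [0.84, -0.54], [0.89, 0.46]]
[ 0.4052  0.3247  0.0507  1.1053 -5.3577  0.2147  0.9434  0.3317]
```

>>> {"api": "steer_hand", "payload": {
  "deltas": [
    {"aperture": 0.0,"d": [-0.001,0.0027,0]},
    {"aperture": 0.0,"d": [-0.001,0.0027,-0.01]},
    {"aperture": 0.0,"d": [-0.001,0.0027,-0.0267]},
    {"aperture": 0.0,"d": [-0.001,0.0027,-0.0433]},
    {"aperture": 0.0,"d": [-0.001,0.0027,-0.0517]},
    {"aperture": 0.0,"d": [-0.001,0.0027,-0.0517]},
    {"aperture": 0.0,"d": [-0.001,0.0027,-0.0517]}
  ]
}}

```text
time_s: 15.7
tcp_pos: [0.4054, 0.324, 0.0821]
ee_rot: [[0.943, 0.332, 0.0], [0.332, -0.943, 0.001], [0.0, -0.001, -1.0]]
wrist_force: [0.4, 0.6, -2.4]
gripper_width: 0.222
gripper_force: 29.9
```

```bash
python3 -c "
from h import *
m,s=avg(2);print(m.round(4),r.sense()['joints'][5])"
```

```text
[ 0.4052  0.3238  0.0816  0.6468 -0.5935 -1.9678  0.9434  0.3317] 52.822305203936025
```

In the tool's units: -60 degrees / 90 = -0.6667.

>>> {"api": "steer_hand", "payload": {
  "deltas": [
    {"aperture": 0.0,"r": [0,0,-0.0889]},
    {"aperture": 0.0,"r": [0,0,-0.1778]},
    {"aperture": 0.0,"r": [0,0,-0.2722]},
    {"aperture": 0.0,"r": [0,0,-0.3667]},
    {"aperture": 0.0,"r": [0,0,-0.4611]},
    {"aperture": 0.0,"r": [0,0,-0.5556]},
    {"aperture": 0.0,"r": [0,0,-0.6333]},
    {"aperture": 0.0,"r": [0,0,-0.6667]}
  ]
}}

```text
time_s: 16.6
tcp_pos: [0.4052, 0.3236, 0.0813]
ee_rot: [[0.181, 0.983, -0.001], [0.983, -0.181, -0.001], [-0.001, -0.001, -1.0]]
wrist_force: [-0.2, 0.0, -1.8]
gripper_width: 0.22
gripper_force: 29.9
```

>>> {"api": "steer_hand", "payload": {
  "deltas": [
    {"aperture": 0.0},
    {"aperture": 0.0}
  ]
}}

```text
time_s: 16.8
tcp_pos: [0.4053, 0.3238, 0.0815]
ee_rot: [[0.186, 0.983, -0.0], [0.983, -0.186, -0.001], [-0.001, -0.0, -1.0]]
wrist_force: [0.2, -0.1, -1.9]
gripper_width: 0.217
gripper_force: 29.9
```

Run:
```python
from held import *
c=snap('wrist','w_t3.png'); m,s=avg(3); print(m.round(4),np.degrees(np.arctan2(m[7],m[6])),r.sense()['joints'].round(1))
held(c,r.sense(),87.65); print(relm([.4051,.3253,.0505],m)); R=np.array(r.sense()['ee_rot']); print((R.T@np.array([.04,.999,0])).round(3))
```

```text
[ 0.4054  0.3239  0.0817  0.1656  0.0461 -2.0512  0.1849  0.9828] 79.34575344731921 [ 56.6  20.6 -25.   -0.  -44.4 112.8]
edge len 14.8 normal 45.2 dist 18.03
edge len 11.6 normal 87.4 dist 15.62
edge len 7.7 normal 119.5 dist 17.8
edge len 13.1 normal -148.1 dist 7.36
edge len 19.3 normal -104.1 dist 1.79
edge len 13.5 normal -51.6 dist 9.51
z -0.003443312157309822 centre-tcp [ 0.0007 -0.0002] sup [-0.0024  0.0015  0.0027] [[0.04, 1.0], [-0.84, 0.54], [0.89, 0.46]]
[ 0.0013 -0.0005  0.0312]
[ 0.989 -0.145 -0.   ]
```

The facing flat has its normal at 87.4° and sits 15.6 mm from the TCP, so the 2.4 mm offset is confirmed. Lowering now.

In the tool's units: 0.023 m / 0.6 = 0.0383, 0.019 m / 0.6 = 0.0317.

>>> {"api": "steer_hand", "payload": {
  "deltas": [
    {"aperture": 0.0,"d": [0.0025,-0.0005,0.0133]},
    {"aperture": 0.0,"d": [0.0025,-0.0005,0.025]},
    {"aperture": 0.0,"d": [0.0025,-0.0005,0.0317]},
    {"aperture": 0.0,"d": [0.0025,-0.0005,0.0383]},
    {"aperture": 0.0,"d": [0.0025,-0.0005,0.0383]}
  ]
}}

```text
time_s: 17.5
tcp_pos: [0.4055, 0.3259, 0.0583]
ee_rot: [[0.184, 0.983, 0.0], [0.983, -0.184, 0.0], [0.0, 0.0, -1.0]]
wrist_force: [0.4, 1.1, -2.1]
gripper_width: 0.223
gripper_force: 29.9
```

```bash
python3 -c "
from h import *
m,s=avg(3);print(m.round(4))"
```

```text
[ 0.4056  0.3259  0.0588  0.1369  1.758  -1.8963  0.1842  0.9829]
```

In the tool's units: 0.008 m / 0.6 = 0.0133, 0.006 m / 0.6 = 0.01.

>>> {"api": "steer_hand", "payload": {
  "deltas": [
    {"aperture": 0.0,"d": [0,0,0.005]},
    {"aperture": 0.0,"d": [0,0,0.01]},
    {"aperture": 0.0,"d": [0,0,0.0133]},
    {"aperture": 0.0,"d": [0,0,0.0133]}
  ]
}}

```text
time_s: 18.05
tcp_pos: [0.4053, 0.3254, 0.0504]
ee_rot: [[0.184, 0.983, -0.0], [0.983, -0.184, -0.0], [-0.0, -0.0, -1.0]]
wrist_force: [0.4, 1.5, -2.4]
gripper_width: 0.225
gripper_force: 29.9
```

```bash
python3 -c "
from h import *
m,s=avg(2);print(m.round(4))"
```

```text
[ 0.4053  0.3254  0.0505  0.3445  1.4555 -3.3244  0.1844  0.9828]
```

>>> {"api": "steer_hand", "payload": {
  "deltas": [
    {"aperture": 0.0,"d": [0.0012,-0.0002,0]},
    {"aperture": 0.0,"d": [0.0012,-0.0002,0]}
  ]
}}

```text
time_s: 18.35
tcp_pos: [0.4053, 0.3261, 0.0507]
ee_rot: [[0.184, 0.983, -0.0], [0.983, -0.184, -0.0], [-0.0, -0.0, -1.0]]
wrist_force: [0.3, 2.0, -1.8]
gripper_width: 0.22
gripper_force: 29.9
```

```bash
python3 -c "
from h import *
m,s=avg(3);print(m.round(4))"
```

```text
[ 0.4053  0.3261  0.0508 -0.0638  2.178  -2.7229  0.1843  0.9829]
```

In the tool's units: 0.0006 m / 0.6 = 0.001, -0.0001 m / 0.6 = -0.0002.

>>> {"api": "steer_hand", "payload": {
  "deltas": [
    {"aperture": 0.0,"d": [0.001,-0.0002,0]},
    {"aperture": 0.0,"d": [0.001,-0.0002,0]}
  ]
}}

```text
time_s: 18.7
tcp_pos: [0.4053, 0.3264, 0.0508]
ee_rot: [[0.184, 0.983, -0.0], [0.983, -0.184, -0.001], [-0.001, -0.0, -1.0]]
wrist_force: [0.3, 0.5, -1.5]
gripper_width: 0.221
gripper_force: 29.9
```

```bash
python3 -c "
from h import *
m,s=avg(3);print(m.round(4))"
```

```text
[ 0.4053  0.3264  0.0508 -0.4042  0.6908 -1.9339  0.1843  0.9829]
```

>>> {"api": "steer_hand", "payload": {
  "deltas": [
    {"aperture": 0.0,"d": [0.001,-0.0002,0]},
    {"aperture": 0.0,"d": [0.001,-0.0002,0]}
  ]
}}

```text
time_s: 19.05
tcp_pos: [0.4053, 0.3266, 0.0508]
ee_rot: [[0.184, 0.983, -0.001], [0.983, -0.184, -0.002], [-0.002, -0.0, -1.0]]
wrist_force: [1.0, -1.5, -0.4]
gripper_width: 0.219
gripper_force: 29.9
```

```bash
python3 -c "
from h import *
m,s=avg(3);print(m.round(4))"
```

```text
[ 0.4053  0.3266  0.0508  1.0843 -1.8422 -0.7267  0.1844  0.9828]
```

Contact again, with about 4 N on the anvil. I'll hold, then draw clear.

In the tool's units: 0.0003 m / 0.6 = 0.0005.

>>> {"api": "steer_hand", "payload": {
  "deltas": [
    {"aperture": 0.0,"d": [0.0005,0,0]},
    {"aperture": 0.0,"d": [0.0005,0,0]},
    {"aperture": 0.0,"d": [0.0005,0,0]},
    {"aperture": 0.0,"d": [0.0005,0,0]},
    {"aperture": 0.0,"d": [0.0005,0,0]},
    {"aperture": 0.0,"d": [0.0005,0,0]},
    {"aperture": 0.0,"d": [0.0005,0,0]}
  ]
}}

```text
time_s: 19.9
tcp_pos: [0.4052, 0.3269, 0.0507]
ee_rot: [[0.184, 0.983, -0.001], [0.983, -0.184, -0.002], [-0.002, -0.001, -1.0]]
wrist_force: [1.1, -5.7, -0.1]
gripper_width: 0.22
gripper_force: 29.9
```

>>> {"api": "steer_hand", "payload": {
  "deltas": [
    {"aperture": 0.0,"d": [-0.0032,0.0005,0]},
    {"aperture": 0.0,"d": [-0.0032,0.0005,-0.01]},
    {"aperture": 0.0,"d": [-0.0032,0.0005,-0.0267]},
    {"aperture": 0.0,"d": [-0.0032,0.0005,-0.0433]},
    {"aperture": 0.0,"d": [-0.0032,0.0005,-0.06]},
    {"aperture": 0.0,"d": [-0.0032,0.0005,-0.06]},
    {"aperture": 0.0,"d": [-0.0032,0.0005,-0.06]}
  ]
}}

```text
time_s: 20.6
tcp_pos: [0.4055, 0.326, 0.0874]
ee_rot: [[0.184, 0.983, 0.001], [0.983, -0.184, 0.001], [0.001, 0.0, -1.0]]
wrist_force: [-0.6, -0.2, -2.0]
gripper_width: 0.224
gripper_force: 29.9
```

Run:
```python
from h import *
m,s=avg(3);print(m.round(4),r.sense()['joints'].round(1))
c=snap('top'); P=cloud(c); hsv=cv2.cvtColor(c['pixels'],cv2.COLOR_RGB2HSV).astype(int)
g=((hsv[...,0]>50)&(hsv[...,0]<75)&(hsv[...,1]>150)&(hsv[...,2]>50)).astype(np.uint8)
n,l,st,ce=cv2.connectedComponentsWithStats(g); i=1+st[1:,4].argmax()
cn=max(cv2.findContours((l==i).astype(np.uint8),0,1)[0],key=cv2.contourArea).reshape(-1,2)
rc=cv2.minAreaRect(onplane(c,cn,.02)[:,:2].astype(np.float32)); print('green',rc,cv2.boxPoints(rc).round(3).tolist())
mm=(np.hypot(P[...,0]-.4084,P[...,1]+.2699)<.02)&(abs(P[...,2]-.059)<.003)
print(cv2.minEnclosingCircle(onplane(c,np.argwhere(mm)[:,::-1],.059)[:,:2].astype(np.float32)))
```

```text
[ 0.4052  0.3255  0.0866 -0.2354 -0.2607 -1.9476  0.1844  0.9828] [ 56.7  20.3 -24.6  -0.  -45.2 112.7]
green ((0.4061494469642639, -0.28350281715393066), (0.09355239570140839, 0.17424993216991425), 8.951299667358398) [[0.34599998593330383, -0.20499999821186066], [0.37299999594688416, -0.37700000405311584], [0.4659999907016754, -0.3619999885559082], [0.4390000104904175, -0.1899999976158142]]
((0.4081769287586212, -0.27027541399002075), 0.01032972615212202)
```

Third pair held and the part is clear. The green tray's centre is (0.406, -0.2835) and it is turned 9°. The standing adapter is at (0.408, -0.270), so I'll place ours at about (0.413, -0.328). Now the transfer.

In the tool's units: -0.3 m / 0.6 = -0.5, -0.255 m / 0.6 = -0.425, 40 degrees / 90 = 0.4444.

>>> {"api": "steer_hand", "payload": {
  "deltas": [
    {"aperture": 0.0,"d": [0,0,-0.05]},
    {"aperture": 0.0,"d": [-0.05,0.01,-0.1],"r": [0,0,0.0444]},
    {"aperture": 0.0,"d": [-0.125,0.025,-0.1167],"r": [0,0,0.1111]},
    {"aperture": 0.0,"d": [-0.2,0.04,-0.1167],"r": [0,0,0.1778]},
    {"aperture": 0.0,"d": [-0.275,0.055,-0.1167],"r": [0,0,0.2444]},
    {"aperture": 0.0,"d": [-0.35,0.07,-0.1167],"r": [0,0,0.3111]},
    {"aperture": 0.0,"d": [-0.425,0.085,-0.1167],"r": [0,0,0.3778]},
    {"aperture": 0.0,"d": [-0.5,0.1,-0.1167],"r": [0,0,0.4444]}
  ]
}}

```text
time_s: 21.6
tcp_pos: [0.4086, 0.0181, 0.1568]
ee_rot: [[0.775, 0.632, 0.0], [0.632, -0.775, 0.0], [0.0, -0.0, -1.0]]
wrist_force: [0.4, -0.7, -2.1]
gripper_width: 0.221
gripper_force: 29.9
```

Run:
```python
from h import *
s=r.sense(); print(s['tcp_pos'],s['joints'].round(1),s['gripper_width'],rel([.4131,-.328,s['tcp_pos'][2]]))
```

```text
[0.40861835 0.01809891 0.15678306] [ 25.5   4.5 -33.6  -0.  -51.9 103.6] 0.22079897445771574 [-0.2152  0.2711 -0.    ]
```

In the tool's units: 0.271 m / 0.6 = 0.4517, 0.25 m / 0.6 = 0.4167, 37 degrees / 90 = 0.4111.

>>> {"api": "steer_hand", "payload": {
  "deltas": [
    {"aperture": 0.0,"d": [-0.0417,0.0533,0],"r": [0,0,0.0556]},
    {"aperture": 0.0,"d": [-0.09,0.1133,0],"r": [0,0,0.1111]},
    {"aperture": 0.0,"d": [-0.1383,0.175,0],"r": [0,0,0.1667]},
    {"aperture": 0.0,"d": [-0.1867,0.235,0],"r": [0,0,0.2222]},
    {"aperture": 0.0,"d": [-0.235,0.2967,0],"r": [0,0,0.2778]},
    {"aperture": 0.0,"d": [-0.2833,0.3567,0],"r": [0,0,0.3333]},
    {"aperture": 0.0,"d": [-0.3317,0.4167,0],"r": [0,0,0.3889]},
    {"aperture": 0.0,"d": [-0.3592,0.4517,0],"r": [0,0,0.4111]}
  ]
}}

```text
time_s: 22.4
tcp_pos: [0.414, -0.3293, 0.1562]
ee_rot: [[0.999, 0.037, -0.001], [0.037, -0.999, -0.0], [-0.001, 0.0, -1.0]]
wrist_force: [-0.3, 0.2, -1.8]
gripper_width: 0.226
gripper_force: 29.9
```

>>> {"api": "steer_hand", "payload": {
  "deltas": [
    {"aperture": 0.0,"d": [0,0,0.0333]},
    {"aperture": 0.0,"d": [0,0,0.0667]},
    {"aperture": 0.0,"d": [0,0,0.0833]},
    {"aperture": 0.0,"d": [0,0,0.0833]},
    {"aperture": 0.0,"d": [0,0,0.0833]}
  ]
}}

```text
time_s: 22.9
tcp_pos: [0.415, -0.3264, 0.1073]
ee_rot: [[0.999, 0.042, 0.0], [0.042, -0.999, -0.001], [0.0, 0.001, -1.0]]
wrist_force: [-0.3, -0.4, -2.2]
gripper_width: 0.221
gripper_force: 29.9
```

Run:
```python
from h import *
c=snap('wrist','w_green.png'); m,s=avg(2); print(m.round(4),r.sense()['ee_rot'].round(3).tolist())
P=cloud(c); hsv=cv2.cvtColor(c['pixels'],cv2.COLOR_RGB2HSV).astype(int)
g=((hsv[...,0]>50)&(hsv[...,0]<75)&(hsv[...,1]>150)&(hsv[...,2]>50)&(P[...,2]<.024)); q=P[g]; rim=q[q[:,2]>.017]; fl=q[q[:,2]<.008]
print('floor z',np.median(fl[:,2]),'rim x',rim.min(0),rim.max(0))
mm=(np.hypot(P[...,0]-.408,P[...,1]+.27)<.025)&(abs(P[...,2]-.059)<.004); print(P[mm].mean(0), mm.sum())
```

```text
  return _methods._mean(a, axis=axis, dtype=dtype,
  ret = ret.dtype.type(ret / rcount)
Traceback (most recent call last):
ValueError: zero-size array to reduction operation minimum which has no identity
```

View pics/w_green.png

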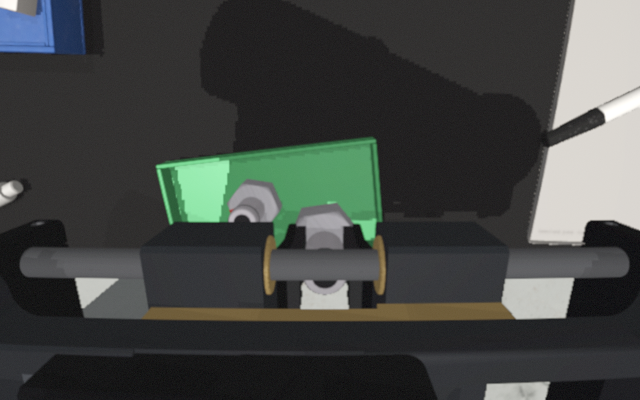

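The picture shows the held part over the green tray: back rim from (160,165) to (375,140), right rim at u ≈ 378, and the checked adapter at (252,205). I'll check the clearances numerically.

Run:
```python
from h import *
c=snap('wrist'); m,s=avg(2); P=cloud(c)
print(m[:3].round(4),onplane(c,[(159,166),(375,140),(380,235)],.02).round(4).tolist())
ok=(P[...,0]>.3)&(P[...,0]<.47)&(P[...,1]>-.4)&(P[...,1]<-.18)
print('spigot',[P[ok&(abs(P[...,2]-.059)<.004)].mean(0).round(4),(ok&(abs(P[...,2]-.059)<.004)).sum()])
t=np.array([.406,-.2835]); d=m[:2]-.0024*m[6:8]-t; ay=np.array([-.157,.988]); ax=np.array([.988,.157]); print('local',(d@ax).round(4),(d@ay).round(4))
```

```text
[ 0.4151 -0.3264  0.1077] [[0.4376, -0.1991, 0.02], [0.4641, -0.3639, 0.02], [0.3885, -0.3741, 0.02]]
spigot [array([ 0.4133, -0.273 ,  0.0585]), np.int64(342)]
local -0.0002 -0.0435
```

In the tool's units: 0.0745 m / 0.6 = 0.1242, 0.068 m / 0.6 = 0.1133.

>>> {"api": "steer_hand", "payload": {
  "deltas": [
    {"aperture": 0.0,"d": [0,0,0.05]},
    {"aperture": 0.0,"d": [0,0,0.0917]},
    {"aperture": 0.0,"d": [0,0,0.1133]},
    {"aperture": 0.0,"d": [0,0,0.1242]},
    {"aperture": 0.0,"d": [0,0,0.1242]},
    {"aperture": 0.0,"d": [0,0,0.1242]}
  ]
}}

```text
time_s: 23.8
tcp_pos: [0.4153, -0.3267, 0.0332]
ee_rot: [[0.999, 0.042, 0.001], [0.042, -0.999, -0.001], [0.001, 0.001, -1.0]]
wrist_force: [-0.8, 0.1, -2.3]
gripper_width: 0.22
gripper_force: 29.9
```

```bash
python3 -c "
from h import *
m,s=avg(3);print(m.round(4))"
```

```text
[ 0.4154 -0.3267  0.0334  0.1545  0.489  -2.3     0.9991  0.0418]
```

>>> {"api": "steer_hand", "payload": {
  "deltas": [
    {"aperture": 0.0,"d": [0,0,0.002]},
    {"aperture": 0.0,"d": [0,0,0.0042]},
    {"aperture": 0.0,"d": [0,0,0.0042]}
  ]
}}

```text
time_s: 24.25
tcp_pos: [0.4145, -0.3263, 0.0298]
ee_rot: [[0.999, 0.042, -0.0], [0.042, -0.999, 0.0], [-0.0, -0.0, -1.0]]
wrist_force: [-0.6, -0.6, -2.2]
gripper_width: 0.217
gripper_force: 29.9
```

```bash
python3 -c "
from h import *
m,s=avg(3);print(m.round(4))"
```

```text
[ 0.4145 -0.3263  0.0298  0.3685  0.3215 -1.9909  0.9991  0.0416]
```

In the tool's units: 0.0008 m / 0.6 = 0.0013.

>>> {"api": "steer_hand", "payload": {
  "deltas": [
    {"aperture": 0.0,"d": [0,0,0.0013]},
    {"aperture": 0.0,"d": [0,0,0.0013]}
  ]
}}

```text
time_s: 24.6
tcp_pos: [0.4145, -0.3263, 0.0289]
ee_rot: [[0.999, 0.042, -0.0], [0.042, -0.999, 0.0], [-0.0, -0.0, -1.0]]
wrist_force: [0.3, 0.0, -2.0]
gripper_width: 0.221
gripper_force: 29.9
```

```bash
python3 -c "
from h import *
m,s=avg(3);print(m.round(4))"
```

```text
[ 0.4145 -0.3263  0.029   0.3164  0.0094 -2.157   0.9991  0.0416]
```

>>> {"api": "steer_hand", "payload": {
  "deltas": [
    {"aperture": 0.0,"d": [0,0,0.0013]},
    {"aperture": 0.0,"d": [0,0,0.0013]}
  ]
}}

```text
time_s: 24.95
tcp_pos: [0.4145, -0.3263, 0.0282]
ee_rot: [[0.999, 0.042, -0.0], [0.042, -0.999, 0.0], [-0.0, -0.0, -1.0]]
wrist_force: [-0.3, -0.1, -2.1]
gripper_width: 0.218
gripper_force: 29.9
```

```bash
python3 -c "
from h import *
m,s=avg(3);print(m.round(4))"
```

```text
[ 0.4145 -0.3263  0.0282 -0.1878 -0.0377 -2.0401  0.9991  0.0416]
```

In the tool's units: 0.0008 m / 0.6 = 0.0013.

>>> {"api": "steer_hand", "payload": {
  "deltas": [
    {"aperture": 0.0,"d": [0,0,0.0013]},
    {"aperture": 0.0,"d": [0,0,0.0013]}
  ]
}}

```text
time_s: 25.3
tcp_pos: [0.4147, -0.3264, 0.0279]
ee_rot: [[0.999, 0.042, 0.0], [0.042, -0.999, -0.0], [0.0, 0.0, -1.0]]
wrist_force: [-0.4, 2.0, 2.2]
gripper_width: 0.222
gripper_force: 29.9
```

```bash
python3 -c "
from h import *
m,s=avg(3);print(m.round(4))"
```

```text
[ 0.4147 -0.3264  0.0279 -1.1515  1.3871  3.0793  0.9991  0.0418]
```

>>> {"api": "steer_hand", "payload": {
  "deltas": [
    {"aperture": 0.0,"d": [0,0,0.001]},
    {"aperture": 0.0,"d": [0,0,0.001]}
  ]
}}

```text
time_s: 25.65
tcp_pos: [0.4147, -0.3264, 0.0279]
ee_rot: [[0.999, 0.042, 0.0], [0.042, -0.999, -0.0], [0.0, 0.0, -1.0]]
wrist_force: [-2.3, 2.7, 8.0]
gripper_width: 0.221
gripper_force: 29.9
```

```bash
python3 -c "
from h import *
m,s=avg(3);print(m.round(4))"
```

```text
[ 0.4147 -0.3264  0.0279 -1.7878  2.9373  7.8538  0.9991  0.042 ]
```

The part is on the floor: Fz rose at TCP 0.0279. I'll ease off, release and rise.

In the tool's units: -0.0008 m / 0.6 = -0.0013.

>>> {"api": "steer_hand", "payload": {
  "deltas": [
    {"aperture": 0.0,"d": [0,0,-0.0013]},
    {"aperture": 0.0,"d": [0,0,-0.0013]},
    {"aperture": 0.36,"d": [0,0,-0.0013]},
    {"aperture": 0.36,"d": [0,0,-0.0013]},
    {"aperture": 0.36,"d": [0,0,-0.0013]},
    {"aperture": 0.36,"d": [0,0,-0.0013]}
  ]
}}

```text
time_s: 26.4
tcp_pos: [0.4146, -0.3264, 0.0274]
ee_rot: [[0.999, 0.041, -0.0], [0.041, -0.999, 0.0], [-0.0, -0.0, -1.0]]
wrist_force: [-0.2, -0.5, 0.8]
gripper_width: 0.357
gripper_force: 0.0
```

>>> {"api": "steer_hand", "payload": {
  "deltas": [
    {"aperture": 0.36,"d": [0,0,-0.0167]},
    {"aperture": 0.36,"d": [0,0,-0.0417]},
    {"aperture": 0.36,"d": [0,0,-0.0833]},
    {"aperture": 0.36,"d": [0,0,-0.15]},
    {"aperture": 0.36,"d": [-0.0667,0,-0.2167]},
    {"aperture": 0.36,"d": [-0.0667,0,-0.25]},
    {"aperture": 0.36,"d": [-0.0667,0,-0.25]}
  ]
}}

```text
time_s: 27.1
tcp_pos: [0.3758, -0.3293, 0.1826]
ee_rot: [[0.999, 0.041, 0.009], [0.041, -0.999, -0.005], [0.008, 0.005, -1.0]]
wrist_force: [0.1, -0.4, 0.8]
gripper_width: 0.36
gripper_force: 0.0
```

Run:
```python
from h import *
c=snap('wrist'); P=cloud(c)
ok=(P[...,0]>.33)&(P[...,0]<.48)&(P[...,1]>-.4)&(P[...,1]<-.18)
for z0 in(.025,.059):
    mm=(ok&(abs(P[...,2]-z0)<.004)).astype(np.uint8); n,l,st,ce=cv2.connectedComponentsWithStats(mm)
    for i in range(1,n):
        if st[i,4]>60: print(z0,st[i,4],P[l==i].mean(0).round(4),P[l==i][:,2].std().round(4))
t=snap('top'); P=cloud(t); z=P[...,2]
for x,y,h in((.6512,.0779,.0573),(.6482,-.003,.0578),(.5633,.071,.0583),(.5718,-.0155,.0459)):
    m=(np.hypot(P[...,0]-x,P[...,1]-y)<.025)&(abs(z-h)<.006); print(m.sum(),P[m].mean(0).round(4) if m.any() else '')
```

```text
0.025 763 [ 0.4142 -0.3271  0.0248] 0.0008
0.025 692 [ 0.4107 -0.276   0.0247] 0.0009
0.059 414 [ 0.4126 -0.3274  0.0588] 0.0008
0.059 422 [ 0.4086 -0.2731  0.0588] 0.0009
0 
50 [ 0.6484 -0.003   0.0587]
48 [0.5631 0.0712 0.0586]
55 [ 0.5755 -0.0109  0.044 ]
```

Both adapters stand upright in the green tray, spigot tops at 58.8 mm and shoulders level at 24.8 mm. Nothing else has moved, so I'm handing in.

```bash
python3 -c "
from station import r
print(r.finish_job())"
```

```text
the job is handed in; nothing more can be done
None
```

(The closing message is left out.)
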